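# Gauge the hose-end caps

## Robot

A 7-joint arm with a two-finger parallel gripper is mounted at the origin on the work surface; the furniture and walls round the work are solid. World frame = base frame: x ahead of the robot, y to its left, z up, the work surface at z = 0. Lengths are in m, angles in rad, forces in N, time in s.
With the tool pointing down it reaches from about 0.425 to 0.925 m from the base axis. Payload 6.8 kg.
Tool frame: the origin (TCP) lies where the fingers leave the gripper's body, on its centre line; the fingertips stand 73 mm ahead of it and the grasp point (between the pads) lies 54 mm ahead of it (env.tip_extent is the distance from the TCP to the fingertips, in m); z points along the fingers, y is the direction in which the jaws open and shut (so a half turn about z gives the same grasp; the last joint's range is limited). The gripper opens to 85 mm and grips with 20 to 120 N. Pads are 22 mm wide; open, the fingers measure 114 mm over their backs; the gripper's body (76 mm by 85 mm) begins 54 mm behind the grasp point. The pads swing forward as they close: fully open they stand 13 mm farther back than shut.
Start: joints at [-1.34, 0.477, 0.022, 1.555, -0.011, 1.109, -0.083], TCP at [0.224, 0.637, 0.304] pointing down, gripper open.
Joint ranges: [-2.96, 2.96], [-0.34, 2.1], [-1.41, 1.46], [0.24, 2.44], [-1.37, 4.51], [0.17, 1.92], [-2.96, 2.96]. Speed limits (rad/s): [2.39, 2.39, 3.14, 3.14, 3.14, 3.14, 3.14].

## Interface

Orientations are given as a rotation vector (axis times angle).
In Python, from station import status, capture, calibration, order, env gives the robot as it stands. The module is installed in compiled form; this text tells all that it offers.
- The arm moves only by the tool move_arm, never from a script. Its argument "motion" is a list of rows, each an object with "dp": the shift along the tool's x, y, z normalised to -1 to 1, where 1 is 20 cm, a list of three; "turn": the turn, a rotation vector about the tool's x, y, z normalised to -1 to 1, where 1 is 360 degrees, a list of three; "grip": the finger opening in mm, from 0 to 85.4. In form: [{"dp": [x, y, z], "turn": [wx, wy, wz], "grip": grip}, ...]. A call has exactly 8 rows; each row is the pose to reach, as a shift and turn from the pose measured when the call began, along the tool's axes at that moment, turning the shorter way round; what a row does not reach only later rows make up. A row lasts 1/12 s, in which the tool goes at most 41.7 mm and 7.16 degrees, less where a joint would pass 70% of its speed; a pose out of reach is approached as far as the arm can. A call with a number of a shift or a turn outside -1 to 1 is refused whole. A call with a gripper value outside its range is refused whole. The fingers move at their own pace and stop on an object; the grip force is fixed at half the most. Time passes only in rows, so rows that repeat a pose let the fingers close, or fill a call up. It gives the time, the measured TCP pose, the force and the opening at its end, in the units of the state.
- status.get_state(): the state, without advancing time (a new reading comes with each control period).
- capture(name): name is "side" or "top" or "wrist"; returns the picture (420x560x3 uint8, red, green, blue); there is no depth.
- calibration(name): a dict with "camera_matrix" (3x3 intrinsics, pixels), "rvec" (rotation vector, rad) and "tvec" (3), from world to camera coordinates, as OpenCV has them. Camera axes: x right, y down, z forward; pixel columns grow to the right and rows downward; lengths in m; the calibration is good to about 2 mm. A picture is of the moment at which its call begins: read the wrist's pose just before it. calibration takes no time and is no camera call; for the wrist camera it gives the pose at the moment of the call.
- order.close_job(): hands the job in, once; it reports no verdict.
The state is a dict: "t": time; "q": joint angles; "joint_vel": joint speeds; "joint_torque": joint torques, N m; "position": TCP position; "eef_rot": TCP orientation; "contact_force": force on the tool from outside, world axes, zero at the start; "wrist_torque": the same for the moment, N m; "gripper_width": finger opening in m.
Only numpy, scipy, OpenCV 4.12 (cv2) and the standard library are available. Lean on these libraries where they do the work, as an engineer would, in place of code of your own. Each camera call takes 0.05 s, during which the arm holds its last target. There are 200 camera calls.

## Task

Two hose-end caps that look alike stand by the leaning thread gauge, and only one of them will screw fully home; the other stops short. Try them on the gauge to find which is which, without forcing one that binds. Leave the sound cap screwed fully home on the gauge, its rim down on the collar, set the faulty one down flat, rim down, inside the black tray, and leave the other things on the bench alone.

Things in the scene. Friction and masses are not known exactly. Their poses are not given: they have to be found in the camera images.
- cap_1: One of two outwardly identical grey plastic screw caps: ribbed cylinder, 50 mm diameter, 41 mm high, closed flat top, open below, about 60 g, standing rim down on the bench. Origin: centre of the rim plane (underside); z up through the top. Two lugs inside lie along its +x and -x; a low raised bar 40 mm long across the top shows that line.
- cap_2: The other grey cap, outwardly the same; frame as cap_1. Exactly one of the two is sound and the other faulty, and either may stand in either place. The faulty one's roof is too thick inside: on the gauge it stops dead with its rim about 5 mm above the collar. Nothing shows this from outside.
- cap_1_lug (a point): Inside cap_1: the +x lug's tip, 12.8 mm from the axis, 5 mm above the rim. A cap has two such round brass lugs, on a brass insert that holds most of its weight low by the rim; they are, 5 mm thick, pointing inward from opposite sides of the 38.6 mm bore (the other at -x).
- cap_2_lug (a point): The same point inside cap_2.
- spigot: Steel threaded spigot of the gauge, fixed on a leaning post with a grey foot on the bench. Origin: centre of the upper face of its round collar (58 mm diameter, 8 mm thick), 105 mm above the bench; z along the spigot's axis, outward and up, leaning 25 degrees from vertical roughly to the robot's right; x points uphill, against the lean.
- nose (a point): End of the spigot on its axis, 31 mm above the collar. The core is 24 mm in diameter; its last 7 mm are coned down to 14 mm. Home: a sound cap's rim lies on the collar, its lugs about 260 degrees clockwise past the thread starts. The faulty cap's roof strikes this nose first.
- thread_start (a point): Start of one of two raised round-bar threads (bar 5 mm, outer diameter 37 mm): at the spigot's +x, radius 16 mm, bar centre 20 mm above the collar; the other starts at -x (dark marks on the collar's edge). From there they wind down clockwise, seen from above along the axis, 28 mm a turn, for 260 degrees: a right-hand thread.
- collar_mark (a point): Dark mark on the collar's edge below thread_start. A cap set on lightly, lugs F degrees (0 to 180) clockwise past the thread starts, rests with its rim 20.2 - 0.078 F mm above the collar; each clockwise degree more lowers it 0.078 mm. Past 180 degrees the other thread lies over the lugs (about 3.5 mm play): to take it off, turn back to below 180 and lift.
- tray: Shallow open square tray of black plastic, 180 x 180 mm outside, 28 mm high, walls and floor 4 mm thick, fixed on the bench. Origin: centre of the underside; z up, x and y along its sides.
- pot: Terracotta pot, 66 mm across and 58 mm high, a bystander; origin at the centre of the underside.
- bottle: Small brown dropper bottle, 33 mm across and 102 mm high, a bystander; origin at the centre of the underside.
Mind the look-alikes: they are no part of the job. Of the things shaped like the part that bears spigot, the grey one is meant.

How it is judged:
At the end, for the whole second after the job is handed in: One cap (only the sound one can) is screwed on the spigot with its rim within 2.5 mm of the collar and square to it (0.1 rad); the other stands upright (0.1 rad), rim down on the floor of the tray; both are released and at rest (((z of cap_1 in the frame of spigot between -0.003 and 0.0025 m and distance between cap_1 and spigot below 0.005 m and angle between the z axis of cap_1 and the z axis of spigot, either way round below 0.1 rad and x of cap_2 in the frame of tray between -0.066 and 0.066 m and y of cap_2 in the frame of tray between -0.066 and 0.066 m and z of cap_2 in the frame of tray below 0.008 m and angle between cap_2's own z axis and vertical below 0.1 rad and linear speed of each of cap_1, cap_2 below 0.02 m/s) or (z of cap_2 in the frame of spigot between -0.003 and 0.0025 m and distance between cap_2 and spigot below 0.005 m and angle between the z axis of cap_2 and the z axis of spigot, either way round below 0.1 rad and x of cap_1 in the frame of tray between -0.066 and 0.066 m and y of cap_1 in the frame of tray between -0.066 and 0.066 m and z of cap_1 in the frame of tray below 0.008 m and angle between cap_1's own z axis and vertical below 0.1 rad and linear speed of each of cap_2, cap_1 below 0.02 m/s))); the robot touches nothing.
It fails at once if a cap was forced on the gauge: more than 150 N between cap and gauge (contact force between any of cap_1, cap_2 and spigot above 150 N).
It fails at once if the pot or the bottle was shifted by more than 30 mm (distance of any of pot, bottle from where it was at the start of the episode above 0.03 m).
It also fails if it takes over 72 s, if anything falls off the work surface, if the arm or the gripper's body presses on something with over 40 N, if the wrist force passes 120 N, or if a joint passes its speed limit or range.

## Working session

There is one attempt and no reset: what is moved stays moved. The work goes in short steps, Python scripts to look and compute and a tool call to move; the robot and the scene stay as the last step left them, time stands still between calls to the robot, and variables do not carry over. Pictures are saved under pics/ and viewed, about 8 in all and at most 12, crops included, and the job is handed in when it is done.

Besides the shell and the picture viewer there is one more tool, called after "Call:" by a JSON object that holds its "method" and its "body". move_arm: Moves the arm, as the interface text tells. Its arguments: {"type":"object","properties":{"motion":{"type":"array"}},"required":["motion"]}

```bash
mkdir -p pics; cat > h.py <<'E'
import numpy as np,cv2
from scipy.spatial.transform import Rotation as R
from station import status,capture,calibration,order,env
def snap(n,f):
    c=calibration(n);im=capture(n);cv2.imwrite('pics/'+f,im[:,:,::-1]);np.savez('pics/'+f+'.npz',K=c['camera_matrix'],r=c['rvec'],t=c['tvec']);return im,c
def ray(c,uv):
    Rm=cv2.Rodrigues(np.array(c['rvec'],float))[0];t=np.array(c['tvec'],float).ravel()
    d=Rm.T@np.linalg.inv(np.array(c['camera_matrix']))@np.array([uv[0],uv[1],1.]);return -Rm.T@t,d/np.linalg.norm(d)
def onz(c,uv,z):
    o,d=ray(c,uv);return o+d*(z-o[2])/d[2]
def tri(c1,u1,c2,u2):
    a,d=ray(c1,u1);b,e=ray(c2,u2)
    s=np.linalg.lstsq(np.c_[d,-e],b-a,rcond=None)[0];p,q=a+d*s[0],b+e*s[1];return (p+q)/2,np.linalg.norm(p-q)
def proj(c,P):
    return cv2.projectPoints(np.atleast_2d(np.array(P,float)),np.array(c['rvec'],float),np.array(c['tvec'],float),np.array(c['camera_matrix'],float),None)[0][:,0]
E
python3 - <<'E'
from h import *
a,ca=snap('side','s0.png');b,cb=snap('top','t0.png')
for c in(ca,cb):print(ray(c,(280,210)))
s=status.get_state();print(s['position'],s['eef_rot'],s['t'],env.tip_extent,s['gripper_width'])
E
```

```text
(array([0.52502139, 0.78436721, 0.67948443]), array([-0.03904907, -0.80601174, -0.59061006]))
(array([0.34694161, 0.00227716, 1.2148147 ]), array([ 0.13068393,  0.0101702 , -0.99137192]))
[0.22418435 0.63624534 0.30300471] [-5.29550790e-01 -3.09645312e+00  2.58030279e-03] 0.1 0.0726 0.08515465083489787
```

View pics/s0.png

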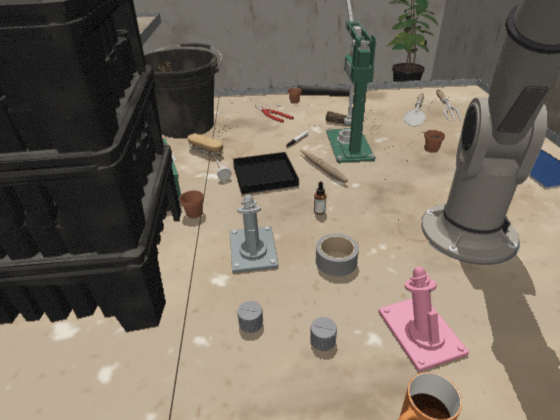

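View pics/t0.png

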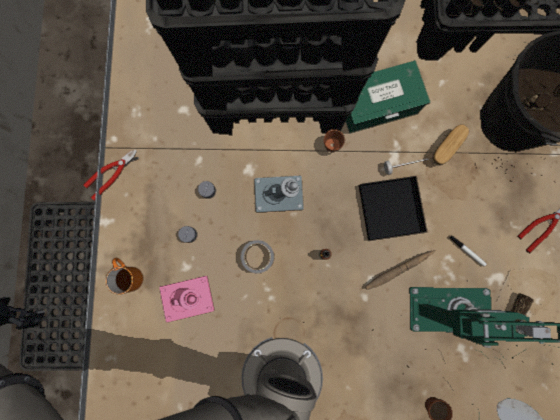

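s0: grey gauge (250,225), with the pink gauge (420,310) and the green press (350,140) as look-alikes. The caps are at (250,316) and (323,333); the grey bowl (337,255) and the mug are not caps. In t0 the caps are at (206,189) and (187,234), the grey gauge at (280,193), the tray at (392,208), the pot at (334,141) and the bottle at (324,254).

```bash
python3 - <<'E'
from h import *
a=cv2.imread('pics/s0.png');b=cv2.imread('pics/t0.png')
A=cv2.resize(a[185:355,220:345],None,fx=3.2,fy=3.2,interpolation=3)[:544]
B=cv2.resize(b[165:250,170:310],None,fx=2.85,fy=2.85,interpolation=3)
B2=cv2.resize(b[170:220,250:310],None,fx=6.5,fy=6.5,interpolation=3)
C=np.zeros((600,800,3),np.uint8);C[:A.shape[0],:A.shape[1]]=A;C[:B.shape[0],401:401+B.shape[1]]=B[:,:399];C[260:260+B2.shape[0],405:405+B2.shape[1]]=B2[:340]
cv2.imwrite('pics/c1.png',C)
c=calibration('top')
for n,uv,z in[('capA',(206,189),.041),('capB',(187,234),.041),('pot',(334,141),.058),('bottle',(324,254),.1),('foot',(278,194),.01),('t1',(359,184),.028),('t2',(417,177),.028),('t3',(427,234),.028),('t4',(366,241),.028)]:print(n,onz(c,uv,z).round(3))
cs=calibration('side')
for n,uv in[('A',(323,327)),('B',(250,309))]:print(n,onz(cs,uv,.041).round(3))
E
```

```text
capA [0.564 0.245 0.041]
capB [0.424 0.297 0.041]
pot [ 0.717 -0.15   0.058]
bottle [ 0.368 -0.115  0.1  ]
foot [0.557 0.022 0.01 ]
t1 [ 0.589 -0.231  0.028]
t2 [ 0.614 -0.413  0.028]
t3 [ 0.436 -0.439  0.028]
t4 [ 0.411 -0.251  0.028]
A [0.426 0.298 0.041]
B [0.565 0.242 0.041]
```

View pics/c1.png

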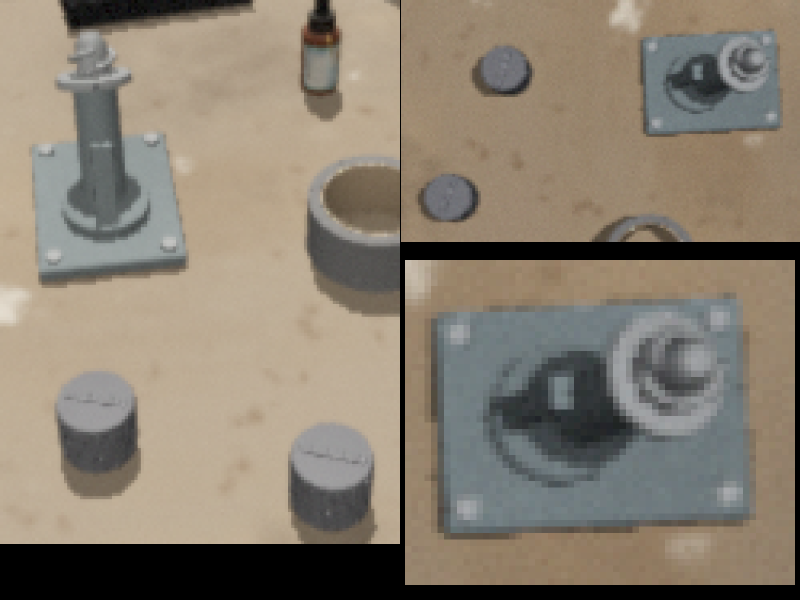

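```bash
cat >> h.py <<'E'
def pose():
    s=status.get_state();return np.array(s['position']),R.from_rotvec(s['eef_rot']),s
def go(P,Rt):
    "dp,turn units to TCP P, rotation Rt"
    p,r,s=pose();dp=r.inv().apply(np.array(P)-p);w=(r.inv()*Rt).as_rotvec()
    print('dp',(dp/.2).round(4),'turn',(w/(2*np.pi)).round(4),'| mm',(dp*1000).round(1),'deg',np.degrees(w).round(1),'rows',round(max(np.linalg.norm(dp)/.0417,np.degrees(np.linalg.norm(w))/7.16),1))
def frame(z,y):
    z=np.array(z,float);z/=np.linalg.norm(z);y=np.array(y,float);y-=z*(y@z);y/=np.linalg.norm(y);return R.from_matrix(np.c_[np.cross(y,z),y,z])
def st():
    p,r,s=pose();print('t',round(s['t'],2),'p',p.round(4),'y',r.as_matrix()[:,1].round(3),'z',r.as_matrix()[:,2].round(3),'F',np.round(s['contact_force'],1),'T',np.round(s['wrist_torque'],2),'q',np.round(s['q'],2),'w',round(s['gripper_width'],4))
E
python3 - <<'E'
from h import *
ct,cs=calibration('top'),calibration('side')
print(tri(ct,(290,187.5),cs,(249,209.7)))
# nose: top crop(693,362)->, side crop (92,38)
print(tri(ct,(250+288/6.5,170+102/6.5),cs,(220+92/3.2,185+36/3.2)))
st();cw=calibration('wrist');o,d=ray(cw,(280,210));p,r,_=pose();print(r.inv().apply(o-p),r.inv().apply(d),cw['camera_matrix'])
go([.45,.22,.30],r)
E
```

```text
(array([ 0.5613043 , -0.01464136,  0.10018116]), np.float64(0.0005936693508852958))
(array([ 0.5601754 , -0.02635612,  0.13173386]), np.float64(0.000385692054991124))
t 0.1 p [0.2242 0.6362 0.303 ] y [ 0.332  0.943 -0.002] z [-0.    -0.002 -1.   ] F [-0.9 -0.4  0.4] T [-0.06  0.05 -0.03] q [-1.34  0.48  0.02  1.56 -0.01  1.11 -0.08] w 0.0852
[ 0.0739009   0.00034387 -0.06867625] [-0.28846889  0.01113867  0.95742448] [[318.96410858   0.         276.38341074]
 [  0.         318.96410858 211.50429476]
 [  0.           0.           1.        ]]
dp [-1.7565 -1.5877  0.0178] turn [0. 0. 0.] | mm [-351.3 -317.5    3.6] deg [0. 0. 0.] rows 11.4
```

Call:
{"method": "move_arm", "body": {"motion": [{"dp": [-0.2, -0.18, 0], "turn": [0, 0, 0], "grip": 85}, {"dp": [-0.4, -0.36, 0], "turn": [0, 0, 0], "grip": 85}, {"dp": [-0.6, -0.54, 0], "turn": [0, 0, 0], "grip": 85}, {"dp": [-0.7, -0.63, 0], "turn": [0, 0, 0], "grip": 85}, {"dp": [-0.8, -0.72, 0], "turn": [0, 0, 0], "grip": 85}, {"dp": [-0.9, -0.81, 0], "turn": [0, 0, 0], "grip": 85}, {"dp": [-1, -0.9, 0], "turn": [0, 0, 0], "grip": 85}, {"dp": [-1, -0.9, 0], "turn": [0, 0, 0], "grip": 85}]}}

```text
t: 0.77
position: [0.3567, 0.3938, 0.3032]
eef_rot: [0.543, 3.093, -0.007]
contact_force: [-0.2, -0.6, 0.2]
gripper_width: 0.0849
```

Call:
{"method": "move_arm", "body": {"motion": [{"dp": [-0.2, -0.18, 0], "turn": [0, 0, 0], "grip": 85}, {"dp": [-0.4, -0.36, 0], "turn": [0, 0, 0], "grip": 85}, {"dp": [-0.6, -0.54, 0], "turn": [0, 0, 0], "grip": 85}, {"dp": [-0.75, -0.69, 0], "turn": [0, 0, 0], "grip": 85}, {"dp": [-0.75, -0.69, 0], "turn": [0, 0, 0], "grip": 85}, {"dp": [-0.75, -0.69, 0], "turn": [0, 0, 0], "grip": 85}, {"dp": [-0.75, -0.69, 0], "turn": [0, 0, 0], "grip": 85}, {"dp": [-0.75, -0.69, 0], "turn": [0, 0, 0], "grip": 85}]}}

```text
t: 1.43
position: [0.4504, 0.2136, 0.3039]
eef_rot: [0.543, 3.094, -0.007]
contact_force: [0.1, 0.5, -0.5]
gripper_width: 0.0851
```

```bash
python3 - <<'E'
from h import *
st()
snap('wrist','w1.png');cw=calibration('wrist')
print(proj(cw,[[.565,.243,.041],[.425,.297,.041],[.561,-.0146,.105]]))
E
```

```text
t 1.43 p [0.4504 0.2136 0.3039] y [ 0.341  0.94  -0.004] z [-0.    -0.004 -1.   ] F [ 0.1  0.5 -0.5] T [ 0.02  0.02 -0.01] q [-0.76  0.18  0.22  1.98 -0.04  0.98  0.7 ] w 0.0851
[[334.28283984 270.05259406]
 [345.5125425  136.51060737]
 [105.85059209 370.9198541 ]]
```

View pics/w1.png

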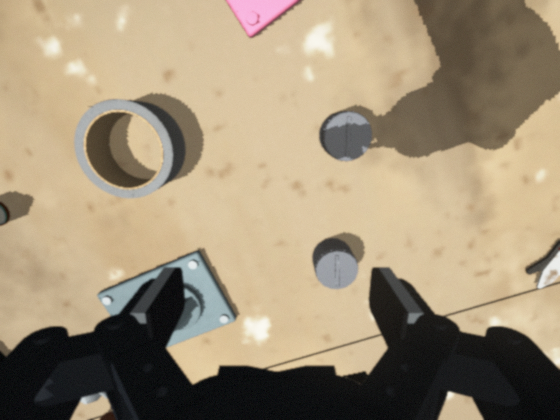

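w1 shows cap A at (337,268) and cap B at (348,138), close to prediction. The grey bowl is at (125,147), and the grey gauge's plate is at lower left.

```bash
python3 - <<'E'
import cv2,numpy as np
a=cv2.imread('pics/w1.png')
def f(u,v):
    c=cv2.resize(a[v:v+60,u:u+60],None,fx=6.6,fy=6.6,interpolation=3);return cv2.createCLAHE(3,(2,2)).apply(cv2.cvtColor(c,6))
cv2.imwrite('pics/c2.png',np.hstack([f(307,240),f(318,105)]))
E
```

```text
(no output)
```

View pics/c2.png

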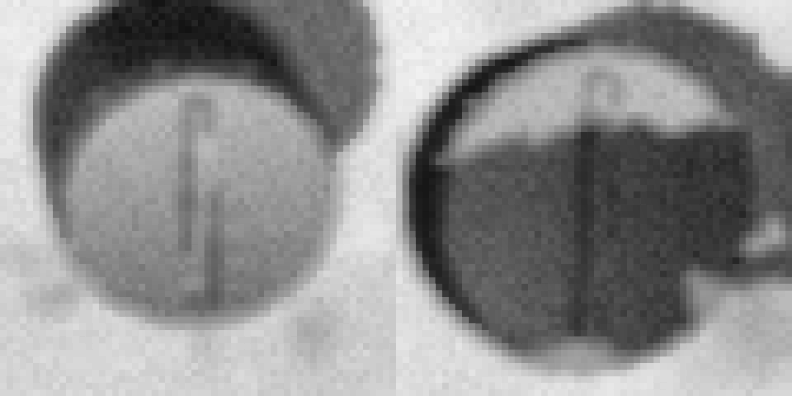

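```bash
cat >> h.py <<'E'
def ldc(f):
    n=np.load('pics/'+f+'.npz');return dict(camera_matrix=n['K'],rvec=n['r'],tvec=n['t'])
E
python3 - <<'E'
from h import *
c=ldc('w1.png.npz'[:-4]);k=6.6
for n,u0,v0,pts in[('A',307,240,[(200,200),(198,97),(201,305)]),('B',318,105,[(199,205),(202,72),(192,345)])]:
    P=[onz(c,(u0+x/k,v0+y/k),.041) for x,y in pts];d=P[2]-P[1];print(n,P[0].round(4),'bar len',np.linalg.norm(d).round(4),'az',np.degrees(np.arctan2(d[1],d[0])).round(1))
ct=ldc('t0.png')
w=[onz(ct,(250+(x-405)/6.5,170+(y-260)/6.5),.008) for x,y in[(438,315),(735,297),(748,518),(447,533)]]
print(np.round(w,4));
for i,j in((0,1),(3,2)):
    d=w[j]-w[i];print(np.linalg.norm(d),np.degrees(np.arctan2(d[1],d[0])))
print('ringbase',onz(ct,(250+(555-405)/6.5,170+(418-260)/6.5),.012))
# plate corners in wrist pic
print([onz(c,p,.008).round(4) for p in[(98,293),(202,249),(237,318)]])
E
```

```text
A [0.5669 0.2451 0.041 ] bar len 0.0404 az -16.0
B [0.426  0.2988 0.041 ] bar len 0.0409 az -18.3
[[ 0.6064  0.0959  0.008 ]
 [ 0.6175 -0.0499  0.008 ]
 [ 0.5081 -0.0572  0.008 ]
 [ 0.4985  0.0889  0.008 ]]
0.14619002484534988 -85.63736082629332
0.14643226637501705 -86.26999227223317
ringbase [0.55526462 0.03732597 0.012     ]
[array([ 0.5115, -0.0565,  0.008 ]), array([0.5004, 0.0962, 0.008 ]), array([0.6079, 0.0996, 0.008 ])]
```

```bash
cat >> h.py <<'E'
a=np.radians(-86.);th=np.radians(25)
SZ=np.array([np.sin(th)*np.cos(a),np.sin(th)*np.sin(a),np.cos(th)])
SX=np.array([-np.cos(th)*np.cos(a),-np.cos(th)*np.sin(a),np.sin(th)])
S=R.from_matrix(np.c_[SX,np.cross(SZ,SX),SZ]);SO=np.array([.561,-.0146,.105])
E
python3 - <<'E'
from h import *
r=frame([0,0,-1],[0,1,0])
go([.566,.2445,.15],r)
E
```

```text
dp [-0.4936  0.3411  0.7686] turn [-0.0007  0.0001 -0.055 ] | mm [-98.7  68.2 153.7] deg [ -0.3   0.  -19.8] rows 4.7
```

Call:
{"method": "move_arm", "body": {"motion": [{"dp": [-0.12, 0.08, 0.15], "turn": [0, 0, -0.014], "grip": 85}, {"dp": [-0.25, 0.17, 0.3], "turn": [0, 0, -0.028], "grip": 85}, {"dp": [-0.37, 0.25, 0.45], "turn": [0, 0, -0.042], "grip": 85}, {"dp": [-0.49, 0.34, 0.6], "turn": [0, 0, -0.055], "grip": 85}, {"dp": [-0.494, 0.341, 0.72], "turn": [-0.0007, 0, -0.055], "grip": 85}, {"dp": [-0.494, 0.341, 0.7686], "turn": [-0.0007, 0, -0.055], "grip": 85}, {"dp": [-0.494, 0.341, 0.7686], "turn": [-0.0007, 0, -0.055], "grip": 85}, {"dp": [-0.494, 0.341, 0.7686], "turn": [-0.0007, 0, -0.055], "grip": 85}]}}

```text
t: 2.15
position: [0.5649, 0.2455, 0.1501]
eef_rot: [0.002, -3.141, 0.0]
contact_force: [0.1, 0.3, 0.6]
gripper_width: 0.0849
```

```bash
python3 - <<'E'
from h import *
st()
im,c=snap('wrist','w2.png')
print(proj(c,[[.566,.2445,.041]]))
go([.566,.2445,.081],frame([0,0,-1],[0,1,0]))
E
```

```text
t 2.15 p [0.5649 0.2455 0.1501] y [-0.001  1.    -0.   ] z [-0.001 -0.    -1.   ] F [0.1 0.3 0.6] T [-0.04  0.01 -0.04] q [-0.62  0.56  0.14  1.83 -0.11  0.76  1.15] w 0.0849
[[274.6694951  244.23318704]]
dp [-0.0016 -0.0055  0.3515] turn [0.0001 0.0002 0.0002] | mm [-0.3 -1.1 70.3] deg [0.  0.1 0.1] rows 1.7
```

View pics/w2.png

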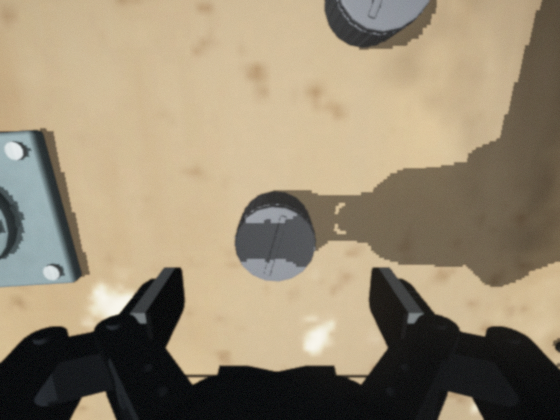

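w2 (view 6): cap top at (275,242), 2 px from prediction, with the bar from about (287,218) to (266,272). Descend and grip.

Call:
{"method": "move_arm", "body": {"motion": [{"dp": [-0.0016, -0.0055, 0.12], "turn": [0, 0, 0], "grip": 85}, {"dp": [-0.0016, -0.0055, 0.24], "turn": [0, 0, 0], "grip": 85}, {"dp": [-0.0016, -0.0055, 0.33], "turn": [0, 0, 0], "grip": 85}, {"dp": [-0.0016, -0.0055, 0.345], "turn": [0, 0, 0], "grip": 85}, {"dp": [-0.0016, -0.0055, 0.345], "turn": [0, 0, 0], "grip": 30}, {"dp": [-0.0016, -0.0055, 0.345], "turn": [0, 0, 0], "grip": 30}, {"dp": [-0.0016, -0.0055, 0.345], "turn": [0, 0, 0], "grip": 30}, {"dp": [-0.0016, -0.0055, 0.345], "turn": [0, 0, 0], "grip": 30}]}}

```text
t: 2.87
position: [0.5672, 0.2452, 0.0849]
eef_rot: [-0.002, 3.137, 0.004]
contact_force: [-3.0, -1.8, 7.6]
gripper_width: 0.0488
```

```bash
python3 - <<'E'
from h import *
c=ldc('w2.png')
P=[onz(c,p,.041) for p in((275,242),(287,218),(266,272))];d=P[2]-P[1];print(np.round(P,4),np.linalg.norm(d),np.degrees(np.arctan2(d[1],d[0])))
st()
E
```

```text
[[0.5646 0.2447 0.041 ]
 [0.5494 0.2517 0.041 ]
 [0.5846 0.2391 0.041 ]] 0.03737095706775143 -19.716977742182202
t 2.87 p [0.5672 0.2452 0.0849] y [-0.001  1.     0.003] z [ 0.004  0.003 -1.   ] F [-3.  -1.8  7.6] T [-0.12  0.33 -0.  ] q [-0.6   0.66  0.12  1.85 -0.13  0.64  1.17] w 0.0488
```

Call:
{"method": "move_arm", "body": {"motion": [{"dp": [0, 0, -0.1], "turn": [0, 0, 0], "grip": 30}, {"dp": [0, 0, -0.25], "turn": [0, 0, 0], "grip": 30}, {"dp": [0, 0, -0.4], "turn": [0, 0, 0], "grip": 30}, {"dp": [0, 0, -0.55], "turn": [0, 0, 0], "grip": 30}, {"dp": [0, 0, -0.7], "turn": [0, 0, 0], "grip": 30}, {"dp": [0, 0, -0.8], "turn": [0, 0, 0], "grip": 30}, {"dp": [0, 0, -0.8], "turn": [0, 0, 0], "grip": 30}, {"dp": [0, 0, -0.8], "turn": [0, 0, 0], "grip": 30}]}}

```text
t: 3.53
position: [0.5672, 0.2451, 0.2474]
eef_rot: [-0.001, 3.133, 0.008]
contact_force: [-0.2, -1.0, -1.8]
gripper_width: 0.0487
```

```bash
python3 - <<'E'
from h import *
st()
im,c=snap('wrist','w3.png')
p,r,_=pose();print(proj(c,p+r.apply([0,0,.042])))
a=im[190:330,190:370,::-1];g=cv2.createCLAHE(3,(2,2)).apply(cv2.cvtColor(cv2.resize(a,None,fx=4,fy=4,interpolation=3),6));cv2.imwrite('pics/c3.png',g)
E
```

```text
t 3.53 p [0.5672 0.2451 0.2474] y [-0.001  1.     0.005] z [ 0.008  0.005 -1.   ] F [-0.2 -1.  -1.8] T [ 0.    0.02 -0.01] q [-0.63  0.44  0.16  1.77 -0.09  0.93  1.14] w 0.0487
[[275.27636124 302.68616233]]
```

View pics/c3.png

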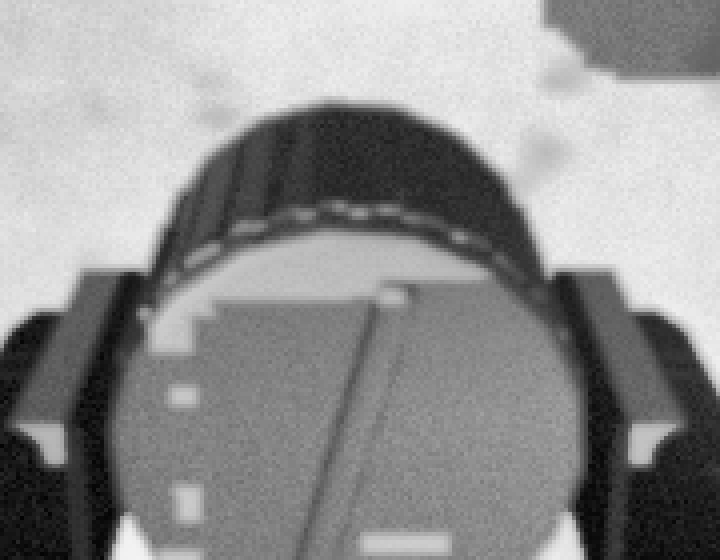

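```bash
python3 - <<'E'
from h import *
c=ldc('w3.png');p,r,_=pose()
def ont(uv,zt):
    o,d=ray(c,uv);o=r.inv().apply(o-p);d=r.inv().apply(d);return o+d*(zt-o[2])/d[2]
k=lambda x,y:(190+x/4,190+y/4)
for z in(.0419,.0439):
  print(z,'apex',ont(k(345,228),z).round(4),'L',ont(k(110,430),z).round(4),'R',ont(k(585,430),z).round(4))
  e0,e1=ont(k(372,305),z),ont(k(300,545),z);f0,f1=ont(k(403,345),z),ont(k(345,540),z)
  for d in(e1-e0,f1-f0):print(np.degrees(np.arctan2(d[1],d[0])))
  print('barend',ont(k(390,285),z).round(4))
E
```

```text
0.0419 apex [0.0244 0.0004 0.0419] L [ 0.0025 -0.0232  0.0419] R [0.0024 0.0245 0.0419]
-165.13638077102613
-165.79402316747652
barend [0.0184 0.0047 0.0419]
0.0439 apex [0.0235 0.0004 0.0439] L [ 0.0012 -0.0236  0.0439] R [0.0012 0.0249 0.0439]
-165.13638077102613
-165.79402316747652
barend [0.0175 0.0048 0.0439]
```

```bash
cat >> h.py <<'E'
LB=np.radians(15.);CX,CY,CH=-.0008,.0005,.0849
def tgt(F,h,SO=None,flip=0):
    "TCP pose for the held cap, lugs F deg clockwise past start, rim h above collar"
    SO=globals()['SO'] if SO is None else SO
    C=R.from_euler('z',-F+flip,degrees=True);cap=S*C
    # cap axes in tool: x=(c,s,0), z=-tool z
    T=R.from_matrix(np.c_[[np.cos(LB),np.sin(LB),0],np.cross([0,0,-1],[np.cos(LB),np.sin(LB),0]),[0,0,-1]])
    rt=cap*T.inv();return SO+SZ*h-rt.apply([CX,CY,CH]),rt
E
python3 - <<'E'
from h import *
for f in(0,180):
    P,r=tgt(140,.15,flip=f);print(P,r.as_matrix()[:,1]);go(P,r)
E
```

```text
[ 0.56886787 -0.11361005  0.31787087] [-0.52039176 -0.78060609 -0.34618861]
dp [-0.0128 -1.7906 -0.3671] turn [-0.032  -0.0869 -0.4052] | mm [  -2.6 -358.1  -73.4] deg [ -11.5  -31.3 -145.9] rows 20.9
[ 0.56698201 -0.11365237  0.31791253] [0.52039176 0.78060609 0.34618861]
dp [-0.0034 -1.7908 -0.3674] turn [-0.0655  0.0241  0.0851] | mm [  -0.7 -358.2  -73.5] deg [-23.6   8.7  30.6] rows 8.8
```

Call:
{"method": "move_arm", "body": {"motion": [{"dp": [0, -0.12, -0.1], "turn": [-0.009, 0.0034, 0.012], "grip": 30}, {"dp": [0, -0.24, -0.25], "turn": [-0.018, 0.0068, 0.024], "grip": 30}, {"dp": [0, -0.4, -0.36], "turn": [-0.027, 0.01, 0.036], "grip": 30}, {"dp": [0, -0.55, -0.367], "turn": [-0.036, 0.0134, 0.048], "grip": 30}, {"dp": [0, -0.7, -0.367], "turn": [-0.045, 0.017, 0.06], "grip": 30}, {"dp": [0, -0.85, -0.367], "turn": [-0.054, 0.02, 0.072], "grip": 30}, {"dp": [0, -1, -0.367], "turn": [-0.0655, 0.0241, 0.0851], "grip": 30}, {"dp": [0, -1, -0.367], "turn": [-0.0655, 0.0241, 0.0851], "grip": 30}]}}

```text
t: 4.25
position: [0.5656, 0.0342, 0.3163]
eef_rot: [-0.811, -2.82, -0.611]
contact_force: [0.3, -2.1, -0.7]
gripper_width: 0.049
```

```bash
python3 - <<'E'
from h import *
st();go(*tgt(140,.15,flip=180))
E
```

```text
t 4.25 p [0.5656 0.0342 0.3163] y [0.536 0.772 0.343] z [-0.025  0.42  -0.907] F [ 0.3 -2.1 -0.7] T [-0.64  0.03  0.  ] q [-0.18  0.33  0.25  1.82 -0.57  1.13  1.35] w 0.049
dp [-0.3569 -0.5638 -0.3179] turn [ 0.0002  0.0007 -0.0029] | mm [ -71.4 -112.8  -63.6] deg [ 0.1  0.3 -1. ] rows 3.5
```

Call:
{"method": "move_arm", "body": {"motion": [{"dp": [-0.1, -0.15, -0.09], "turn": [0, 0, 0], "grip": 30}, {"dp": [-0.2, -0.3, -0.18], "turn": [0, 0, 0], "grip": 30}, {"dp": [-0.3, -0.47, -0.27], "turn": [0, 0.0007, -0.0029], "grip": 30}, {"dp": [-0.35, -0.55, -0.31], "turn": [0, 0.0007, -0.0029], "grip": 30}, {"dp": [-0.357, -0.564, -0.318], "turn": [0, 0.0007, -0.0029], "grip": 30}, {"dp": [-0.357, -0.564, -0.318], "turn": [0, 0.0007, -0.0029], "grip": 30}, {"dp": [-0.357, -0.564, -0.318], "turn": [0, 0.0007, -0.0029], "grip": 30}, {"dp": [-0.357, -0.564, -0.318], "turn": [0, 0.0007, -0.0029], "grip": 30}]}}

```text
t: 4.92
position: [0.5669, -0.1116, 0.3172]
eef_rot: [-0.78, -2.826, -0.615]
contact_force: [-0.4, 1.1, -0.9]
gripper_width: 0.0486
```

```bash
python3 - <<'E'
from h import *
st()
im,c=snap('wrist','w4.png')
print(proj(c,[SO,SO+.031*SZ]))
u,v=proj(c,SO)[0].astype(int);print(u,v)
x0,y0=max(0,min(420,u-70)),max(0,min(300,v-60))
W=cv2.resize(im[y0:y0+120,x0:x0+140,::-1],None,fx=4,fy=4,interpolation=3)
out=np.zeros((600,800,3),np.uint8);out[:480,:560]=W;out[390:600,560:800]=cv2.resize(im,(240,210))[:,:,::-1]
s,_=snap('side','s4.png');out[0:385,565:800]=cv2.resize(s[120:260,200:285,::-1],(235,385),interpolation=3);print(x0,y0);cv2.imwrite('pics/c4.png',out)
E
```

```text
t 4.92 p [ 0.5669 -0.1116  0.3172] y [0.519 0.781 0.347] z [-0.031  0.423 -0.905] F [-0.4  1.1 -0.9] T [-0.51 -0.05 -0.06] q [ 0.03  0.4   0.31  1.73 -0.55  1.26  1.59] w 0.0486
[[275.42327197 195.15114731]
 [275.34379791 203.63502278]]
275 195
205 135
```

View pics/c4.png

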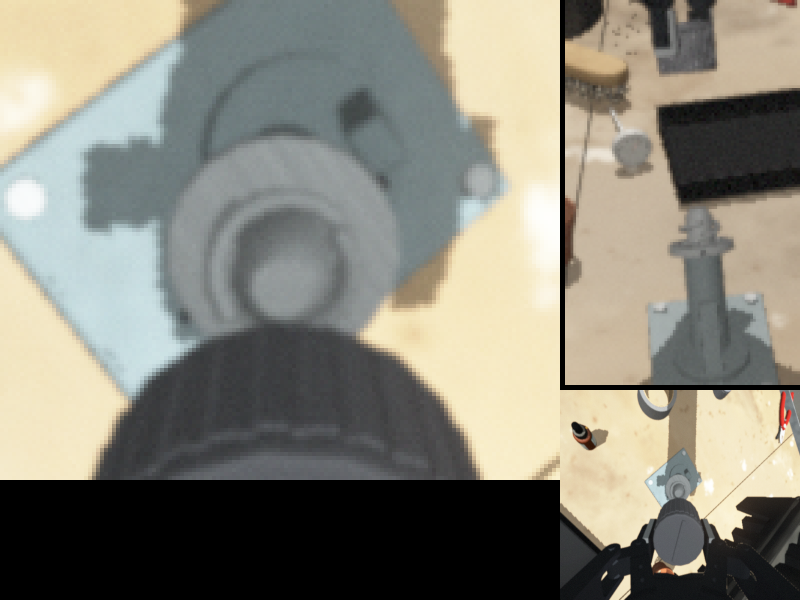

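c4 (view 8): collar centre at crop (283,249), i.e. pixel (275.6,197.2), 2 px below prediction. The marks at crop (182,317) and (383,180) straddle it. The nose is at (275.8,205.8), and the cap is held square below.

```bash
python3 - <<'E'
from h import *
c=ldc('w4.png')
def onp(uv,P):
    o,d=ray(c,uv);return o+d*(((P-o)@SZ)/(d@SZ))
N=SO+.031*SZ
a=onp((275.6,197.2),SO);b=onp((275.75,205.75),N);print(a,b-.031*SZ)
print('marks obs->',[(np.array(m)/4+[205,135]).round(1) for m in((182,317),(383,180))],proj(c,[a+.029*SX,a-.029*SX]).round(1))
m=[onp(np.array(m)/4+[205,135],SO) for m in((182,317),(383,180))];d=S.inv().apply(m[0]-m[1]);print('mark line angle in spigot',np.degrees(np.arctan2(d[1],d[0])),np.linalg.norm(d))
so=(a+b-.031*SZ)/2
go(*tgt(140,.04,SO=so,flip=180))
E
```

```text
[ 0.56284946 -0.01541394  0.10456122] [ 0.56284302 -0.01521276  0.10465501]
marks obs-> [array([250.5, 214.2]), array([300.8, 180. ])] [[300.3 180.5]
 [251.6 213.4]]
mark line angle in spigot -179.80488605567567 0.06005038783816601
dp [-0.0151 -0.0062  0.5444] turn [ 0.0001 -0.0003  0.0004] | mm [ -3.   -1.2 108.9] deg [ 0.  -0.1  0.1] rows 2.6
```

```bash
sed -i 's/SO=np.array(\[.561,-.0146,.105\])/SO=np.array([.5624,-.0152,.1048])/' h.py; cat >> h.py <<'E'
def cap():
    "held cap rim centre in spigot frame (mm) and F"
    p,r,s=pose();st();x=S.inv().apply(p+r.apply([CX,CY,CH])-SO)*1000
    l=S.inv().apply(r.apply([np.cos(LB),np.sin(LB),0]));f=S.inv().apply(np.array(s['contact_force']));print('cap',x.round(2),'F',np.degrees(-np.arctan2(l[1],l[0])).round(1)%180,'force sp',f.round(1))
E
python3 -c "
from h import *
cap();go(*tgt(140,.035,flip=180))"
```

```text
t 5.02 p [ 0.567  -0.1117  0.3176] y [0.518 0.781 0.347] z [-0.031  0.423 -0.906] F [0.7 0.2 0.6] T [-0.54 -0.    0.06] q [ 0.03  0.4   0.31  1.73 -0.55  1.26  1.59] w 0.0487
cap [  2.49   1.31 148.77] F 139.9 force sp [ 0.4 -0.7  0.5]
dp [-0.0128 -0.0066  0.5688] turn [ 0.0001 -0.0003  0.0004] | mm [ -2.6  -1.3 113.8] deg [ 0.  -0.1  0.1] rows 2.7
```

Call:
{"method": "move_arm", "body": {"motion": [{"dp": [-0.0128, -0.0066, 0.1], "turn": [0, 0, 0], "grip": 30}, {"dp": [-0.0128, -0.0066, 0.2], "turn": [0, 0, 0], "grip": 30}, {"dp": [-0.0128, -0.0066, 0.3], "turn": [0, 0, 0], "grip": 30}, {"dp": [-0.0128, -0.0066, 0.4], "turn": [0, 0, 0], "grip": 30}, {"dp": [-0.0128, -0.0066, 0.5], "turn": [0, 0, 0], "grip": 30}, {"dp": [-0.0128, -0.0066, 0.5688], "turn": [0, 0, 0], "grip": 30}, {"dp": [-0.0128, -0.0066, 0.5688], "turn": [0, 0, 0], "grip": 30}, {"dp": [-0.0128, -0.0066, 0.5688], "turn": [0, 0, 0], "grip": 30}]}}

```text
t: 5.68
position: [0.5648, -0.0646, 0.2133]
eef_rot: [-0.777, -2.826, -0.615]
contact_force: [0.3, 0.1, 0.1]
gripper_width: 0.0487
```

```bash
python3 - <<'E'
from h import *
cap();go(*tgt(140,.035,flip=180));go(*tgt(140,.022,flip=180));go(*tgt(140,.012,flip=180))
a,ca=snap('side','s5.png');b,cb=snap('top','t5.png')
for c in(ca,cb):print(proj(c,[SO,SO+.031*SZ,SO+.035*SZ,SO+.076*SZ]).round(1).tolist())
u,v=proj(ca,SO+.04*SZ)[0].astype(int);A=cv2.resize(a[v-40:v+35,u-25:u+25,::-1],None,fx=8,fy=8,interpolation=3)
u2,v2=proj(cb,SO+.04*SZ)[0].astype(int);B=cv2.resize(b[v2-25:v2+25,u2-25:u2+25,::-1],None,fx=8,fy=8,interpolation=3)
out=np.zeros((600,800,3),np.uint8);out[:,:400]=A;out[:400,400:]=B;cv2.imwrite('pics/c5.png',out);print(u,v,u2,v2)
E
```

```text
t 5.68 p [ 0.5648 -0.0646  0.2133] y [0.517 0.782 0.347] z [-0.033  0.423 -0.905] F [0.3 0.1 0.1] T [-0.56 -0.04 -0.05] q [-0.01  0.49  0.26  1.86 -0.63  1.05  1.65] w 0.0487
cap [ 1.24  0.35 34.35] F 139.8 force sp [ 0.1 -0.3  0.1]
dp [-0.0034 -0.004  -0.0033] turn [ 0.     -0.0006  0.0006] | mm [-0.7 -0.8 -0.7] deg [ 0.  -0.2  0.2] rows 0.0
dp [-0.0036 -0.004   0.0617] turn [ 0.     -0.0006  0.0006] | mm [-0.7 -0.8 12.3] deg [ 0.  -0.2  0.2] rows 0.3
dp [-0.0038 -0.004   0.1117] turn [ 0.     -0.0006  0.0006] | mm [-0.8 -0.8 22.3] deg [ 0.  -0.2  0.2] rows 0.5
[[248.5, 208.1], [247.3, 195.5], [247.2, 193.8], [245.5, 176.9]]
[[290.2, 186.7], [295.0, 184.6], [295.6, 184.3], [302.4, 181.3]]
246 191 296 183
```

View pics/c5.png

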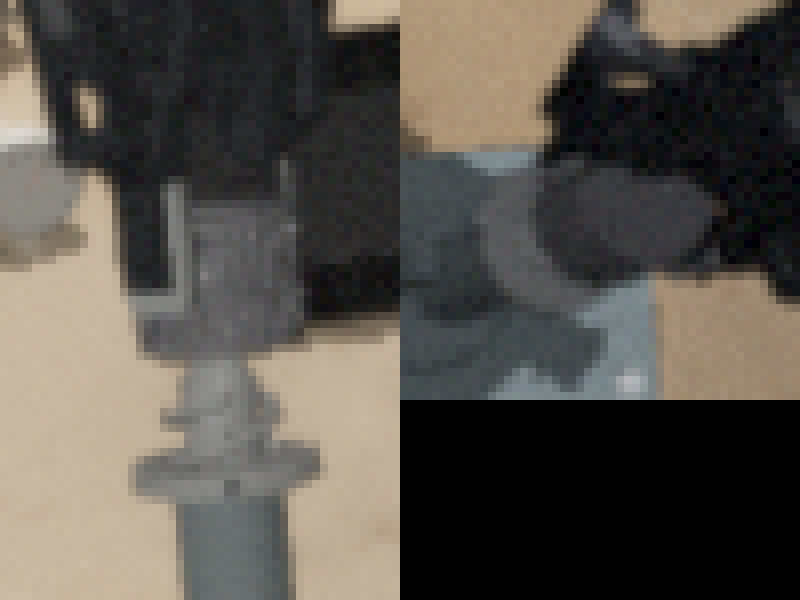

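c5 (view 9): in the side view the cap's rim centre (≈220) lies on the spigot's axis (≈218), aligned to about 1 mm. Lower gently.

Call:
{"method": "move_arm", "body": {"motion": [{"dp": [-0.006, -0.005, 0.005], "turn": [0, -0.0006, 0.0006], "grip": 30}, {"dp": [-0.006, -0.005, 0.01], "turn": [0, -0.0006, 0.0006], "grip": 30}, {"dp": [-0.006, -0.005, 0.02], "turn": [0, -0.0006, 0.0006], "grip": 30}, {"dp": [-0.006, -0.005, 0.03], "turn": [0, -0.0006, 0.0006], "grip": 30}, {"dp": [-0.006, -0.005, 0.04], "turn": [0, -0.0006, 0.0006], "grip": 30}, {"dp": [-0.006, -0.005, 0.05], "turn": [0, -0.0006, 0.0006], "grip": 30}, {"dp": [-0.006, -0.005, 0.0617], "turn": [0, -0.0006, 0.0006], "grip": 30}, {"dp": [-0.006, -0.005, 0.0617], "turn": [0, -0.0006, 0.0006], "grip": 30}]}}

```text
t: 6.45
position: [0.5655, -0.0617, 0.2022]
eef_rot: [-0.786, -2.829, -0.614]
contact_force: [-0.6, 0.6, -1.3]
gripper_width: 0.0482
```

```bash
python3 -c "
from h import *
cap();go(*tgt(140,.012,flip=180));go(*tgt(140,.009,flip=180))"
```

```text
t 6.45 p [ 0.5655 -0.0617  0.2022] y [0.521 0.78  0.347] z [-0.027  0.421 -0.907] F [-0.6  0.6 -1.3] T [-0.46 -0.05  0.  ] q [-0.01  0.5   0.25  1.87 -0.64  1.02  1.66] w 0.0482
cap [-1.16 -0.99 23.04] F 140.0 force sp [ 0.   0.6 -1.4]
dp [0.0065 0.0022 0.0552] turn [ 0.0001  0.0004 -0.0001] | mm [ 1.3  0.4 11. ] deg [ 0.   0.1 -0. ] rows 0.3
dp [0.0066 0.0022 0.0702] turn [ 0.0001  0.0004 -0.0001] | mm [ 1.3  0.4 14. ] deg [ 0.   0.1 -0. ] rows 0.3
```

Call:
{"method": "move_arm", "body": {"motion": [{"dp": [0.004, 0.002, 0.005], "turn": [0, 0.0003, 0], "grip": 30}, {"dp": [0.005, 0.002, 0.013], "turn": [0, 0.0003, 0], "grip": 30}, {"dp": [0.005, 0.002, 0.021], "turn": [0, 0.0003, 0], "grip": 30}, {"dp": [0.005, 0.002, 0.029], "turn": [0, 0.0003, 0], "grip": 30}, {"dp": [0.005, 0.002, 0.037], "turn": [0, 0.0003, 0], "grip": 30}, {"dp": [0.005, 0.002, 0.045], "turn": [0, 0.0003, 0], "grip": 30}, {"dp": [0.005, 0.002, 0.053], "turn": [0, 0.0003, 0], "grip": 30}, {"dp": [0.005, 0.002, 0.053], "turn": [0, 0.0003, 0], "grip": 30}]}}

```text
t: 7.12
position: [0.5648, -0.0564, 0.1927]
eef_rot: [-0.785, -2.828, -0.614]
contact_force: [1.8, -0.2, -1.9]
gripper_width: 0.0487
```

```bash
python3 -c "
from h import *
cap();go(*tgt(140,.009,flip=180));go(*tgt(140,.007,flip=180))"
```

```text
t 7.12 p [ 0.5648 -0.0564  0.1927] y [0.521 0.78  0.347] z [-0.028  0.422 -0.906] F [ 1.8 -0.2 -1.9] T [-0.74 -0.43 -0.17] q [-0.01  0.51  0.24  1.88 -0.65  1.    1.67] w 0.0487
cap [-0.27 -0.57 12.23] F 140.0 force sp [-1.1 -1.8 -1.6]
dp [ 0.0027 -0.0002  0.0161] turn [ 0.0001  0.0002 -0.0001] | mm [ 0.5 -0.   3.2] deg [ 0.   0.1 -0. ] rows 0.1
dp [ 0.0027 -0.0002  0.0261] turn [ 0.0001  0.0002 -0.0001] | mm [ 0.5 -0.   5.2] deg [ 0.   0.1 -0. ] rows 0.1
```

Call:
{"method": "move_arm", "body": {"motion": [{"dp": [0.0015, 0, 0.004], "turn": [0, 0, 0], "grip": 30}, {"dp": [0.0015, 0, 0.008], "turn": [0, 0, 0], "grip": 30}, {"dp": [0.0015, 0, 0.012], "turn": [0, 0, 0], "grip": 30}, {"dp": [0.0015, 0, 0.016], "turn": [0, 0, 0], "grip": 30}, {"dp": [0.0015, 0, 0.02], "turn": [0, 0, 0], "grip": 30}, {"dp": [0.0015, 0, 0.022], "turn": [0, 0, 0], "grip": 30}, {"dp": [0.0015, 0, 0.022], "turn": [0, 0, 0], "grip": 30}, {"dp": [0.0015, 0, 0.022], "turn": [0, 0, 0], "grip": 30}]}}

```text
t: 7.78
position: [0.5648, -0.0552, 0.1899]
eef_rot: [-0.786, -2.829, -0.615]
contact_force: [0.8, -3.4, 7.0]
gripper_width: 0.0488
```

```bash
python3 -c "
from h import *
cap();go(*tgt(140,.007,flip=180));go(*tgt(140,.0095,flip=180))"
```

```text
t 7.78 p [ 0.5648 -0.0552  0.1899] y [0.521 0.78  0.347] z [-0.027  0.422 -0.906] F [ 0.8 -3.4  7. ] T [-0.44  0.07  0.04] q [-0.01  0.52  0.24  1.88 -0.66  1.    1.67] w 0.0488
cap [-0.42 -0.82  9.13] F 140.0 force sp [-0.2 -0.5  7.8]
dp [0.0035 0.     0.0106] turn [ 0.0002  0.0004 -0.0001] | mm [0.7 0.  2.1] deg [ 0.1  0.1 -0. ] rows 0.1
dp [ 0.0035  0.     -0.0019] turn [ 0.0002  0.0004 -0.0001] | mm [ 0.7  0.  -0.4] deg [ 0.1  0.1 -0. ] rows 0.0
```

Rests at 9.1 mm with 8 N, against 9.3 mm expected. Screw to F≈185, following the thread.

Call:
{"method": "move_arm", "body": {"motion": [{"dp": [0, 0, 0.0], "turn": [0, 0, 0.015], "grip": 30}, {"dp": [0, 0, 0.002], "turn": [0, 0, 0.033], "grip": 30}, {"dp": [0, 0, 0.0045], "turn": [0, 0, 0.051], "grip": 30}, {"dp": [0, 0, 0.007], "turn": [0, 0, 0.069], "grip": 30}, {"dp": [0, 0, 0.0095], "turn": [0, 0, 0.087], "grip": 30}, {"dp": [0, 0, 0.012], "turn": [0, 0, 0.105], "grip": 30}, {"dp": [0, 0, 0.0145], "turn": [0, 0, 0.125], "grip": 30}, {"dp": [0, 0, 0.0145], "turn": [0, 0, 0.125], "grip": 30}]}}

```text
t: 8.45
position: [0.5646, -0.0537, 0.187]
eef_rot: [-1.738, -2.213, -0.464]
contact_force: [1.6, -2.2, 0.7]
gripper_width: 0.0486
```

```bash
python3 -c "
from h import *
cap();go(*tgt(200,.006,flip=180));go(*tgt(215,.005,flip=180))"
```

```text
t 8.45 p [ 0.5646 -0.0537  0.187 ] y [0.973 0.22  0.073] z [-0.027  0.421 -0.906] F [ 1.6 -2.2  0.7] T [-0.66 -0.33 -0.15] q [-0.14  0.54  0.41  1.89 -0.75  1.04  0.96] w 0.0486
cap [-0.98 -0.38  5.89] F 5.3 force sp [-1.8 -1.5  1.6]
dp [ 0.0053  0.001  -0.0006] turn [0.0004 0.0001 0.0409] | mm [ 1.1  0.2 -0.1] deg [ 0.1  0.  14.7] rows 2.1
dp [0.0055 0.0022 0.0044] turn [0.0004 0.     0.0826] | mm [1.1 0.4 0.9] deg [ 0.1  0.  29.7] rows 4.2
```

Call:
{"method": "move_arm", "body": {"motion": [{"dp": [0.001, 0, 0], "turn": [0, 0, 0.015], "grip": 30}, {"dp": [0.001, 0, 0], "turn": [0, 0, 0.03], "grip": 30}, {"dp": [0.001, 0, 0], "turn": [0, 0, 0.045], "grip": 30}, {"dp": [0.001, 0, 0.001], "turn": [0, 0, 0.06], "grip": 30}, {"dp": [0.001, 0, 0.001], "turn": [0, 0, 0.075], "grip": 30}, {"dp": [0.001, 0, 0.002], "turn": [0, 0, 0.09], "grip": 30}, {"dp": [0.001, 0, 0.002], "turn": [0, 0, 0.102], "grip": 30}, {"dp": [0.001, 0, 0.002], "turn": [0, 0, 0.102], "grip": 30}]}}

```text
t: 9.12
position: [0.5645, -0.0533, 0.1867]
eef_rot: [-2.291, -1.517, -0.302]
contact_force: [0.3, -1.1, 1.9]
gripper_width: 0.0488
```

```bash
python3 -c "
from h import *
cap();go(*tgt(222,.003,flip=180))"
```

```text
t 9.12 p [ 0.5645 -0.0533  0.1867] y [ 0.918 -0.348 -0.19 ] z [-0.028  0.421 -0.906] F [ 0.3 -1.1  1.9] T [-0.64 -0.14 -0.09] q [-0.24  0.57  0.55  1.9  -0.82  1.08  0.38] w 0.0488
cap [-0.97  0.31  5.45] F 41.9 force sp [-0.2 -0.2  2.2]
dp [ 0.0053 -0.0001  0.0123] turn [ 0.0003 -0.0001  0.0001] | mm [ 1.1 -0.   2.5] deg [ 0.1 -0.   0.1] rows 0.1
```

Now the discriminating test at F=222: press gently down. A sound cap goes to about 2.9 mm, a faulty one stops at about 5.

Call:
{"method": "move_arm", "body": {"motion": [{"dp": [0, 0, 0.002], "turn": [0, 0, 0], "grip": 30}, {"dp": [0, 0, 0.004], "turn": [0, 0, 0], "grip": 30}, {"dp": [0, 0, 0.006], "turn": [0, 0, 0], "grip": 30}, {"dp": [0, 0, 0.008], "turn": [0, 0, 0], "grip": 30}, {"dp": [0, 0, 0.01], "turn": [0, 0, 0], "grip": 30}, {"dp": [0, 0, 0.01], "turn": [0, 0, 0], "grip": 30}, {"dp": [0, 0, 0.01], "turn": [0, 0, 0], "grip": 30}, {"dp": [0, 0, 0.01], "turn": [0, 0, 0], "grip": 30}]}}

```text
t: 9.78
position: [0.5645, -0.0534, 0.1866]
eef_rot: [-2.287, -1.521, -0.306]
contact_force: [-2.8, -4.6, 13.6]
gripper_width: 0.0489
```

```bash
python3 -c "
from h import *
cap()"
```

```text
t 9.78 p [ 0.5645 -0.0534  0.1866] y [ 0.92  -0.345 -0.188] z [-0.026  0.422 -0.906] F [-2.8 -4.6 13.6] T [-0.06  0.72  0.26] q [-0.24  0.57  0.55  1.9  -0.82  1.08  0.39] w 0.0489
cap [-0.98  0.24  5.35] F 41.7 force sp [ 1.7  3.1 14.2]
```

Stopped dead at 5.35 mm with 14 N, far above 2.9 mm, so this cap is the faulty one. Unscrew it along the thread.

Call:
{"method": "move_arm", "body": {"motion": [{"dp": [0, 0, -0.002], "turn": [0, 0, -0.015], "grip": 30}, {"dp": [0, 0, -0.003], "turn": [0, 0, -0.033], "grip": 30}, {"dp": [0, 0, -0.005], "turn": [0, 0, -0.051], "grip": 30}, {"dp": [0, 0, -0.007], "turn": [0, 0, -0.069], "grip": 30}, {"dp": [0, 0, -0.009], "turn": [0, 0, -0.087], "grip": 30}, {"dp": [0, 0, -0.011], "turn": [0, 0, -0.105], "grip": 30}, {"dp": [0, 0, -0.0135], "turn": [0, 0, -0.123], "grip": 30}, {"dp": [0, 0, -0.015], "turn": [0, 0, -0.139], "grip": 30}]}}

```text
t: 10.45
position: [0.5643, -0.0549, 0.1889]
eef_rot: [-1.47, -2.439, -0.52]
contact_force: [1.2, -2.2, -2.3]
gripper_width: 0.0489
```

Call:
{"method": "move_arm", "body": {"motion": [{"dp": [0, 0, -0.001], "turn": [0, 0, -0.012], "grip": 30}, {"dp": [0, 0, -0.003], "turn": [0, 0, -0.025], "grip": 30}, {"dp": [0, 0, -0.006], "turn": [0, 0, -0.04], "grip": 30}, {"dp": [0, 0, -0.009], "turn": [0, 0, -0.055], "grip": 30}, {"dp": [0, 0, -0.012], "turn": [0, 0, -0.07], "grip": 30}, {"dp": [0, 0, -0.015], "turn": [0, 0, -0.085], "grip": 30}, {"dp": [0, 0, -0.015], "turn": [0, 0, -0.085], "grip": 30}, {"dp": [0, 0, -0.015], "turn": [0, 0, -0.085], "grip": 30}]}}

```text
t: 11.12
position: [0.5646, -0.0561, 0.1918]
eef_rot: [-0.798, -2.824, -0.615]
contact_force: [1.5, -0.1, -0.0]
gripper_width: 0.0484
```

```bash
python3 -c "
from h import *
cap();go(*tgt(140,.05,flip=180));go(*tgt(140,.1,flip=180))"
```

```text
t 11.12 p [ 0.5646 -0.0561  0.1918] y [0.528 0.775 0.347] z [-0.026  0.422 -0.906] F [ 1.5 -0.1 -0. ] T [-0.59 -0.54 -0.22] q [-0.01  0.51  0.24  1.88 -0.66  1.    1.66] w 0.0484
cap [-0.34 -0.59 11.25] F 140.5 force sp [-0.2 -1.5  0.1]
dp [ 0.0017  0.0013 -0.1938] turn [ 0.0004  0.0004 -0.0014] | mm [  0.3   0.3 -38.8] deg [ 0.2  0.2 -0.5] rows 0.9
dp [ 0.001   0.002  -0.4438] turn [ 0.0004  0.0004 -0.0014] | mm [  0.2   0.4 -88.8] deg [ 0.2  0.2 -0.5] rows 2.1
```

Call:
{"method": "move_arm", "body": {"motion": [{"dp": [0.001, 0.001, -0.05], "turn": [0, 0, 0], "grip": 30}, {"dp": [0.001, 0.001, -0.1], "turn": [0, 0, 0], "grip": 30}, {"dp": [0.001, 0.001, -0.17], "turn": [0, 0, 0], "grip": 30}, {"dp": [0.001, 0.001, -0.27], "turn": [0, 0, 0], "grip": 30}, {"dp": [0.001, 0.001, -0.4], "turn": [0, 0, 0], "grip": 30}, {"dp": [0.001, 0.001, -0.5], "turn": [0, 0, 0], "grip": 30}, {"dp": [0.001, 0.001, -0.5], "turn": [0, 0, 0], "grip": 30}, {"dp": [0.001, 0.001, -0.5], "turn": [0, 0, 0], "grip": 30}]}}

```text
t: 11.78
position: [0.567, -0.0986, 0.2836]
eef_rot: [-0.799, -2.825, -0.616]
contact_force: [-0.6, 1.1, -1.1]
gripper_width: 0.0485
```

```bash
python3 -c "
from h import *
cap();go([.512,-.333,.22],frame([0,0,-1],[np.cos(np.radians(30)),.5,0]))"
```

```text
t 11.78 p [ 0.567  -0.0986  0.2836] y [0.528 0.775 0.347] z [-0.024  0.422 -0.906] F [-0.6  1.1 -1.1] T [-0.53  0.02  0.07] q [ 0.01  0.42  0.3   1.78 -0.58  1.19  1.6 ] w 0.0485
cap [ -0.18  -0.19 112.5 ] F 140.5 force sp [ 0.6  0.5 -1.5]
dp [-0.3947 -1.1638 -0.1998] turn [ 0.046  -0.0531  0.0776] | mm [ -78.9 -232.8  -40. ] deg [ 16.6 -19.1  27.9] rows 6.0
```

Call:
{"method": "move_arm", "body": {"motion": [{"dp": [-0.04, -0.12, -0.05], "turn": [0.007, -0.008, 0.012], "grip": 30}, {"dp": [-0.09, -0.26, -0.1], "turn": [0.014, -0.016, 0.023], "grip": 30}, {"dp": [-0.14, -0.41, -0.15], "turn": [0.021, -0.024, 0.034], "grip": 30}, {"dp": [-0.19, -0.55, -0.17], "turn": [0.028, -0.032, 0.046], "grip": 30}, {"dp": [-0.24, -0.7, -0.18], "turn": [0.035, -0.04, 0.058], "grip": 30}, {"dp": [-0.29, -0.85, -0.19], "turn": [0.042, -0.048, 0.07], "grip": 30}, {"dp": [-0.34, -0.99, -0.2], "turn": [0.046, -0.0531, 0.0776], "grip": 30}, {"dp": [-0.34, -0.99, -0.2], "turn": [0.046, -0.0531, 0.0776], "grip": 30}]}}

```text
t: 12.45
position: [0.5176, -0.3035, 0.2319]
eef_rot: [-1.577, -2.712, 0.009]
contact_force: [0.4, -0.1, -0.6]
gripper_width: 0.0485
```

```bash
python3 -c "
from h import *
st();go([.512,-.333,.11],frame([0,0,-1],[np.cos(np.radians(30)),.5,0]))"
```

```text
t 12.45 p [ 0.5176 -0.3035  0.2319] y [ 0.869  0.495 -0.007] z [-0.006 -0.003 -1.   ] F [ 0.4 -0.1 -0.6] T [0.01 0.04 0.03] q [-0.01  0.49  0.58  1.84 -0.32  0.92  1.23] w 0.0485
dp [-0.1148 -0.093   0.6101] turn [-0.0011 -0.0001 -0.001 ] | mm [-23.  -18.6 122. ] deg [-0.4 -0.  -0.3] rows 3.0
```

Call:
{"method": "move_arm", "body": {"motion": [{"dp": [-0.06, -0.05, 0.08], "turn": [0, 0, 0], "grip": 30}, {"dp": [-0.115, -0.093, 0.2], "turn": [-0.001, 0, -0.001], "grip": 30}, {"dp": [-0.115, -0.093, 0.33], "turn": [-0.001, 0, -0.001], "grip": 30}, {"dp": [-0.115, -0.093, 0.46], "turn": [-0.001, 0, -0.001], "grip": 30}, {"dp": [-0.115, -0.093, 0.56], "turn": [-0.001, 0, -0.001], "grip": 30}, {"dp": [-0.115, -0.093, 0.61], "turn": [-0.001, 0, -0.001], "grip": 30}, {"dp": [-0.115, -0.093, 0.61], "turn": [-0.001, 0, -0.001], "grip": 30}, {"dp": [-0.115, -0.093, 0.61], "turn": [-0.001, 0, -0.001], "grip": 30}]}}

```text
t: 13.12
position: [0.512, -0.3324, 0.1098]
eef_rot: [-1.569, -2.719, -0.0]
contact_force: [-0.5, -0.2, 0.4]
gripper_width: 0.0485
```

```bash
python3 -c "
from h import *
st();go([.512,-.333,.0885],frame([0,0,-1],[np.cos(np.radians(30)),.5,0]))"
```

```text
t 13.12 p [ 0.512  -0.3324  0.1098] y [ 0.866  0.501 -0.001] z [-0.002  0.001 -1.   ] F [-0.5 -0.2  0.4] T [-0.04  0.   -0.02] q [ 0.13  0.66  0.47  1.88 -0.44  0.71  1.38] w 0.0485
dp [-0.0027 -0.0012  0.1067] turn [-0.0002 -0.0003  0.0001] | mm [-0.5 -0.2 21.3] deg [-0.1 -0.1  0. ] rows 0.5
```

Call:
{"method": "move_arm", "body": {"motion": [{"dp": [0, 0, 0.03], "turn": [0, 0, 0], "grip": 30}, {"dp": [0, 0, 0.06], "turn": [0, 0, 0], "grip": 30}, {"dp": [0, 0, 0.08], "turn": [0, 0, 0], "grip": 30}, {"dp": [0, 0, 0.095], "turn": [0, 0, 0], "grip": 30}, {"dp": [0, 0, 0.105], "turn": [0, 0, 0], "grip": 30}, {"dp": [0, 0, 0.11], "turn": [0, 0, 0], "grip": 30}, {"dp": [0, 0, 0.11], "turn": [0, 0, 0], "grip": 30}, {"dp": [0, 0, 0.11], "turn": [0, 0, 0], "grip": 30}]}}

```text
t: 13.78
position: [0.5119, -0.3323, 0.089]
eef_rot: [-1.569, -2.719, -0.002]
contact_force: [-3.2, 3.7, 10.4]
gripper_width: 0.0486
```

```bash
python3 -c "
from h import *
st()"
```

```text
t 13.78 p [ 0.5119 -0.3323  0.089 ] y [ 0.866  0.501 -0.   ] z [-0.002  0.002 -1.   ] F [-3.2  3.7 10.4] T [ 0.65  0.6  -0.07] q [ 0.15  0.69  0.45  1.88 -0.46  0.68  1.4 ] w 0.0486
```

Call:
{"method": "move_arm", "body": {"motion": [{"dp": [0, 0, 0], "turn": [0, 0, 0], "grip": 60}, {"dp": [0, 0, 0], "turn": [0, 0, 0], "grip": 80}, {"dp": [0, 0, 0], "turn": [0, 0, 0], "grip": 80}, {"dp": [0, 0, 0], "turn": [0, 0, 0], "grip": 80}, {"dp": [0, 0, -0.15], "turn": [0, 0, 0], "grip": 80}, {"dp": [0, 0, -0.35], "turn": [0, 0, 0], "grip": 80}, {"dp": [0, 0, -0.55], "turn": [0, 0, 0], "grip": 80}, {"dp": [0, 0, -0.75], "turn": [0, 0, 0], "grip": 85}]}}

```text
t: 14.45
position: [0.5117, -0.3326, 0.2402]
eef_rot: [-1.569, -2.718, -0.001]
contact_force: [0.5, -0.2, -0.3]
gripper_width: 0.085
```

```bash
python3 - <<'E'
from h import *
st();im,c=snap('wrist','w6.png');print(proj(c,[[.512,-.333,.045]]))
# plan cap B: bar az ~ -16; tool y az for same 15deg bar offset
go([.426,.2975,.24],frame([0,0,-1],[0,1,0]))
E
```

```text
t 14.45 p [ 0.5117 -0.3326  0.2402] y [ 0.866  0.5   -0.001] z [-0.003  0.003 -1.   ] F [ 0.5 -0.2 -0.3] T [-0.05 -0.11 -0.  ] q [ 0.05  0.49  0.58  1.81 -0.33  0.95  1.29] w 0.085
[[275.92730034 205.59302694]]
dp [2.9626 1.1971 0.0311] turn [ 0.0003  0.0014 -0.1668] | mm [592.5 239.4   6.2] deg [  0.1   0.5 -60. ] rows 15.3
```

View pics/w6.png

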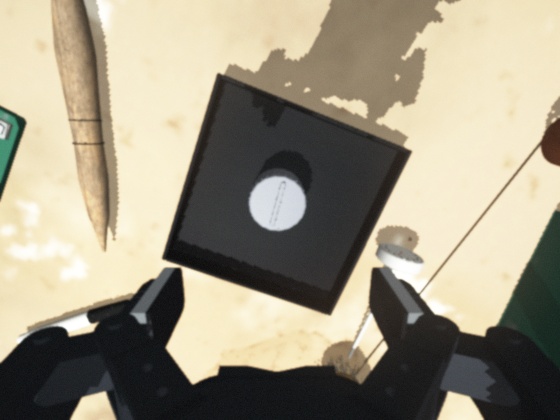

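w6 (view 10): the faulty cap stands upright at (277,203), in the middle of the tray. Now the second cap.

Call:
{"method": "move_arm", "body": {"motion": [{"dp": [0.05, 0.02, -0.1], "turn": [0, 0, 0], "grip": 85}, {"dp": [0.2, 0.08, -0.2], "turn": [0, 0, 0], "grip": 85}, {"dp": [0.38, 0.15, -0.3], "turn": [0, 0, 0], "grip": 85}, {"dp": [0.55, 0.22, -0.3], "turn": [0, 0, 0], "grip": 85}, {"dp": [0.72, 0.29, -0.3], "turn": [0, 0, 0], "grip": 85}, {"dp": [0.86, 0.35, -0.3], "turn": [0, 0, 0], "grip": 85}, {"dp": [1, 0.404, -0.3], "turn": [0, 0, 0], "grip": 85}, {"dp": [1, 0.404, -0.3], "turn": [0, 0, 0], "grip": 85}]}}

```text
t: 15.17
position: [0.4837, -0.1155, 0.3072]
eef_rot: [1.558, 2.722, 0.006]
contact_force: [0.4, 1.1, -0.1]
gripper_width: 0.0849
```

Call:
{"method": "move_arm", "body": {"motion": [{"dp": [0.1, 0.04, 0], "turn": [0, 0, -0.01], "grip": 85}, {"dp": [0.25, 0.1, 0], "turn": [0, 0, -0.025], "grip": 85}, {"dp": [0.4, 0.16, 0], "turn": [0, 0, -0.04], "grip": 85}, {"dp": [0.55, 0.22, 0], "turn": [0, 0, -0.055], "grip": 85}, {"dp": [0.7, 0.28, 0], "turn": [0, 0, -0.07], "grip": 85}, {"dp": [0.85, 0.34, 0], "turn": [0, 0, -0.085], "grip": 85}, {"dp": [1, 0.4, 0], "turn": [0, 0, -0.1], "grip": 85}, {"dp": [1, 0.4, 0], "turn": [0, 0, -0.1], "grip": 85}]}}

```text
t: 15.83
position: [0.4506, 0.1035, 0.3071]
eef_rot: [0.621, 3.073, 0.007]
contact_force: [-0.3, 0.3, -0.0]
gripper_width: 0.0846
```

```bash
python3 - <<'E'
from h import *
st();go([.425,.298,.15],frame([0,0,-1],[0,1,0]))
E
```

```text
t 15.83 p [0.4506 0.1035 0.3071] y [0.388 0.922 0.005] z [ 0.007  0.003 -1.   ] F [-0.3  0.3 -0. ] T [ 0.06 -0.03  0.05] q [-0.67  0.11  0.34  2.06 -0.05  0.97  0.86] w 0.0846
dp [0.4997 0.8424 0.7875] turn [ 0.0007  0.001  -0.0635] | mm [ 99.9 168.5 157.5] deg [  0.2   0.3 -22.9] rows 6.0
```

Call:
{"method": "move_arm", "body": {"motion": [{"dp": [0.08, 0.13, 0.1], "turn": [0, 0, -0.01], "grip": 85}, {"dp": [0.17, 0.28, 0.22], "turn": [0, 0, -0.02], "grip": 85}, {"dp": [0.26, 0.43, 0.34], "turn": [0, 0, -0.03], "grip": 85}, {"dp": [0.35, 0.58, 0.46], "turn": [0, 0, -0.04], "grip": 85}, {"dp": [0.44, 0.73, 0.6], "turn": [0, 0, -0.05], "grip": 85}, {"dp": [0.4997, 0.8424, 0.7], "turn": [0, 0.001, -0.0635], "grip": 85}, {"dp": [0.4997, 0.8424, 0.7875], "turn": [0, 0.001, -0.0635], "grip": 85}, {"dp": [0.4997, 0.8424, 0.7875], "turn": [0, 0.001, -0.0635], "grip": 85}]}}

```text
t: 16.5
position: [0.4233, 0.2983, 0.1465]
eef_rot: [0.005, -3.138, -0.001]
contact_force: [-0.0, -1.0, 0.1]
gripper_width: 0.0848
```

```bash
python3 - <<'E'
from h import *
st();im,c=snap('wrist','w7.png')
u,v=proj(c,[.426,.298,.041])[0];print(u,v)
# cap mask: greyish low saturation
x0,y0=int(u)-70,int(v)-75
hsv=cv2.cvtColor(im[y0:y0+130,x0:x0+140],cv2.COLOR_RGB2HSV);m=((hsv[...,1]<45)).astype(np.uint8)
n,l,s,ce=cv2.connectedComponentsWithStats(cv2.morphologyEx(m,cv2.MORPH_OPEN,np.ones((3,3))))
for i in range(1,n):
    if s[i][4]>300:print(s[i]+np.array([x0,y0,0,0,0]),ce[i]+[x0,y0])
print('w2 ref cap A box: x 235-316, y 190-280')
go([.425,.298,.0815],frame([0,0,-1],[0,1,0]))
E
```

```text
t 16.5 p [0.4233 0.2983 0.1465] y [-0.003  1.     0.   ] z [-0.004  0.    -1.   ] F [-0.  -1.   0.1] T [-0.06 -0.   -0.03] q [-0.84  0.44  0.14  2.06 -0.1   0.65  0.94] w 0.0848
275.761971183975 249.62981242161013
[ 236  195   82   91 5828] [276.67621826 240.81657515]
w2 ref cap A box: x 235-316, y 190-280
dp [-0.004   0.0046  0.3338] turn [ 0.0001 -0.0004 -0.    ] | mm [-0.8  0.9 66.8] deg [ 0.  -0.1 -0. ] rows 1.6
```

```bash
python3 - <<'E'
from h import *
print(onz(ldc('w7.png'),(276.7,286),.041)-[.025,0,0],onz(ldc('w2.png'),(275.5,280),.041)-[.025,0,0])
E
```

```text
[0.42522567 0.29863321 0.041     ] [0.56508685 0.24501189 0.041     ]
```

Call:
{"method": "move_arm", "body": {"motion": [{"dp": [-0.01, 0.002, 0.12], "turn": [0, 0, 0], "grip": 85}, {"dp": [-0.01, 0.002, 0.23], "turn": [0, 0, 0], "grip": 85}, {"dp": [-0.01, 0.002, 0.31], "turn": [0, 0, 0], "grip": 85}, {"dp": [-0.01, 0.002, 0.322], "turn": [0, 0, 0], "grip": 85}, {"dp": [-0.01, 0.002, 0.322], "turn": [0, 0, 0], "grip": 30}, {"dp": [-0.01, 0.002, 0.322], "turn": [0, 0, 0], "grip": 30}, {"dp": [-0.01, 0.002, 0.322], "turn": [0, 0, 0], "grip": 30}, {"dp": [-0.01, 0.002, 0.322], "turn": [0, 0, 0], "grip": 30}]}}

```text
t: 17.22
position: [0.4273, 0.2976, 0.0859]
eef_rot: [-0.002, -3.141, -0.004]
contact_force: [-1.6, -1.6, 9.5]
gripper_width: 0.0488
```

```bash
python3 -c "
from h import *
st();capture('top');st()"
```

```text
t 17.22 p [0.4273 0.2976 0.0859] y [0.001 1.    0.002] z [-0.     0.002 -1.   ] F [-1.6 -1.6  9.5] T [-0.46  0.21 -0.01] q [-0.82  0.55  0.11  2.08 -0.13  0.52  0.96] w 0.0488
t 17.27 p [0.4273 0.2976 0.0859] y [0.001 1.    0.002] z [-0.     0.002 -1.   ] F [-1.4 -1.9  9.1] T [-0.45  0.25 -0.05] q [-0.82  0.55  0.11  2.08 -0.13  0.52  0.96] w 0.0489
```

Call:
{"method": "move_arm", "body": {"motion": [{"dp": [0, 0, -0.1], "turn": [0, 0, 0], "grip": 30}, {"dp": [0, 0, -0.25], "turn": [0, 0, 0], "grip": 30}, {"dp": [0, 0, -0.4], "turn": [0, 0, 0], "grip": 30}, {"dp": [0, 0, -0.55], "turn": [0, 0, 0], "grip": 30}, {"dp": [0, 0, -0.7], "turn": [0, 0, 0], "grip": 30}, {"dp": [0, 0, -0.85], "turn": [0, 0, 0], "grip": 30}, {"dp": [0, 0, -0.95], "turn": [0, 0, 0], "grip": 30}, {"dp": [0, 0, -0.95], "turn": [0, 0, 0], "grip": 30}]}}

```text
t: 17.93
position: [0.4292, 0.2982, 0.2817]
eef_rot: [0.003, 3.135, 0.015]
contact_force: [0.5, 0.8, -0.8]
gripper_width: 0.0488
```

```bash
python3 - <<'E'
from h import *
st()
im,c=snap('wrist','w8.png')
a=im[190:330,190:370,::-1];g=cv2.createCLAHE(3,(2,2)).apply(cv2.cvtColor(cv2.resize(a,None,fx=4,fy=4,interpolation=3),6));cv2.imwrite('pics/c8.png',g)
E
```

```text
t 17.93 p [0.4292 0.2982 0.2817] y [0.002 1.    0.009] z [ 0.007  0.009 -1.   ] F [ 0.5  0.8 -0.8] T [ 0.01 -0.05 -0.06] q [-0.88  0.25  0.18  1.96 -0.06  0.93  0.9 ] w 0.0488
```

View pics/c8.png

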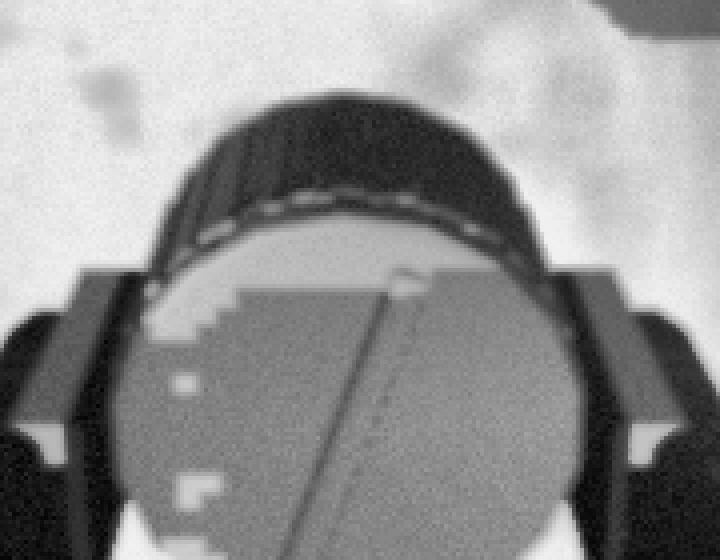

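c8 (view 11): cap B is held. The bar's left edge runs (387,292)-(285,550), and the front apex is at (345,211), so it sits about 2 mm further forward than A did.

```bash
python3 - <<'E'
from h import *
c=ldc('w8.png');p,r,_=pose();z=.0449
def ont(uv,zt):
    o,d=ray(c,uv);o=r.inv().apply(o-p);d=r.inv().apply(d);return o+d*(zt-o[2])/d[2]
k=lambda x,y:(190+x/4,190+y/4)
print('apex',ont(k(345,211),z).round(4),'L',ont(k(110,430),z).round(4),'R',ont(k(585,430),z).round(4))
for a,b in(((387,292),(285,550)),((418,315),(325,540))):
    d=ont(k(*b),z)-ont(k(*a),z);print(np.degrees(np.arctan2(d[1],d[0])))
print('barend',ont(k(407,272),z))
E
```

```text
apex [0.0245 0.0007 0.0449] L [ 0.0001 -0.0237  0.0449] R [-0.      0.0255  0.0449]
-160.7257181179255
-160.37008678502963
barend [0.01796865 0.00682503 0.0449    ]
```

```bash
sed -i 's/^LB=.*/LB=np.radians(19.5);CX,CY,CH=.0002,.0005,.0859/' h.py; python3 - <<'E'
from h import *
go(*tgt(140,.11,flip=180))
E
```

```text
dp [-0.702  -1.9787 -0.0256] turn [-0.0656  0.0212  0.0724] | mm [-140.4 -395.7   -5.1] deg [-23.6   7.6  26.1] rows 10.1
```

Call:
{"method": "move_arm", "body": {"motion": [{"dp": [-0.04, -0.1, -0.05], "turn": [-0.009, 0.003, 0.01], "grip": 30}, {"dp": [-0.09, -0.24, -0.1], "turn": [-0.018, 0.006, 0.02], "grip": 30}, {"dp": [-0.14, -0.39, -0.15], "turn": [-0.027, 0.009, 0.03], "grip": 30}, {"dp": [-0.19, -0.54, -0.15], "turn": [-0.036, 0.012, 0.04], "grip": 30}, {"dp": [-0.24, -0.69, -0.15], "turn": [-0.045, 0.015, 0.05], "grip": 30}, {"dp": [-0.3, -0.84, -0.15], "turn": [-0.054, 0.018, 0.06], "grip": 30}, {"dp": [-0.35, -0.98, -0.15], "turn": [-0.0656, 0.0212, 0.0724], "grip": 30}, {"dp": [-0.35, -0.98, -0.15], "turn": [-0.0656, 0.0212, 0.0724], "grip": 30}]}}

```text
t: 18.65
position: [0.4993, 0.0925, 0.3067]
eef_rot: [-0.702, -2.866, -0.624]
contact_force: [-0.8, -1.2, -0.1]
gripper_width: 0.0487
```

```bash
python3 -c "
from h import *
st();go(*tgt(140,.11,flip=180))"
```

```text
t 18.65 p [0.4993 0.0925 0.3067] y [0.466 0.807 0.363] z [-0.023  0.421 -0.907] F [-0.8 -1.2 -0.1] T [-0.61 -0.04  0.02] q [-0.39  0.22  0.34  2.   -0.61  1.03  1.38] w 0.0487
dp [-0.7262 -0.6538 -0.2978] turn [ 0.0004  0.001  -0.0026] | mm [-145.2 -130.8  -59.6] deg [ 0.1  0.4 -0.9] rows 4.9
```

Call:
{"method": "move_arm", "body": {"motion": [{"dp": [-0.1, -0.09, -0.06], "turn": [0, 0, 0], "grip": 30}, {"dp": [-0.25, -0.22, -0.14], "turn": [0, 0, 0], "grip": 30}, {"dp": [-0.4, -0.36, -0.2], "turn": [0, 0, 0], "grip": 30}, {"dp": [-0.55, -0.5, -0.25], "turn": [0, 0.001, -0.0026], "grip": 30}, {"dp": [-0.68, -0.61, -0.28], "turn": [0, 0.001, -0.0026], "grip": 30}, {"dp": [-0.726, -0.654, -0.298], "turn": [0, 0.001, -0.0026], "grip": 30}, {"dp": [-0.726, -0.654, -0.298], "turn": [0, 0.001, -0.0026], "grip": 30}, {"dp": [-0.726, -0.654, -0.298], "turn": [0, 0.001, -0.0026], "grip": 30}]}}

```text
t: 19.32
position: [0.5675, -0.0983, 0.281]
eef_rot: [-0.678, -2.866, -0.627]
contact_force: [-0.1, 0.4, -1.3]
gripper_width: 0.0488
```

```bash
python3 -c "
from h import *
cap();go(*tgt(140,.035,flip=180))"
```

```text
t 19.32 p [ 0.5675 -0.0983  0.281 ] y [0.454 0.813 0.365] z [-0.03   0.424 -0.905] F [-0.1  0.4 -1.3] T [-0.43 -0.03  0.02] q [-0.08  0.44  0.43  1.78 -0.63  1.22  1.74] w 0.0488
cap [ -0.23   0.63 109.02] F 140.1 force sp [-0.2  0.1 -1.3]
dp [-0.0021  0.0027  0.3701] turn [ 0.0003 -0.0003 -0.0003] | mm [-0.4  0.5 74. ] deg [ 0.1 -0.1 -0.1] rows 1.8
```

Call:
{"method": "move_arm", "body": {"motion": [{"dp": [-0.002, 0.0027, 0.06], "turn": [0, 0, 0], "grip": 30}, {"dp": [-0.002, 0.0027, 0.13], "turn": [0, 0, 0], "grip": 30}, {"dp": [-0.002, 0.0027, 0.2], "turn": [0, 0, 0], "grip": 30}, {"dp": [-0.002, 0.0027, 0.27], "turn": [0, 0, 0], "grip": 30}, {"dp": [-0.002, 0.0027, 0.33], "turn": [0, 0, 0], "grip": 30}, {"dp": [-0.002, 0.0027, 0.37], "turn": [0, 0, 0], "grip": 30}, {"dp": [-0.002, 0.0027, 0.37], "turn": [0, 0, 0], "grip": 30}, {"dp": [-0.002, 0.0027, 0.37], "turn": [0, 0, 0], "grip": 30}]}}

```text
t: 19.98
position: [0.5657, -0.0658, 0.214]
eef_rot: [-0.676, -2.866, -0.627]
contact_force: [0.5, -0.2, -0.2]
gripper_width: 0.0485
```

```bash
python3 -c "
from h import *
cap();go(*tgt(140,.022,flip=180))"
```

```text
t 19.98 p [ 0.5657 -0.0658  0.214 ] y [0.453 0.813 0.365] z [-0.031  0.424 -0.905] F [ 0.5 -0.2 -0.2] T [-0.6  -0.04 -0.04] q [-0.1   0.51  0.39  1.86 -0.69  1.08  1.78] w 0.0485
cap [ 0.95  0.32 34.48] F 140.1 force sp [-0.3 -0.5 -0.1]
dp [-0.0028 -0.0027  0.0624] turn [ 0.0002 -0.0005 -0.0002] | mm [-0.6 -0.5 12.5] deg [ 0.1 -0.2 -0.1] rows 0.3
```

Call:
{"method": "move_arm", "body": {"motion": [{"dp": [-0.005, -0.004, 0.005], "turn": [0, -0.0005, 0], "grip": 30}, {"dp": [-0.005, -0.004, 0.01], "turn": [0, -0.0005, 0], "grip": 30}, {"dp": [-0.005, -0.004, 0.02], "turn": [0, -0.0005, 0], "grip": 30}, {"dp": [-0.005, -0.004, 0.03], "turn": [0, -0.0005, 0], "grip": 30}, {"dp": [-0.005, -0.004, 0.04], "turn": [0, -0.0005, 0], "grip": 30}, {"dp": [-0.005, -0.004, 0.05], "turn": [0, -0.0005, 0], "grip": 30}, {"dp": [-0.005, -0.004, 0.0624], "turn": [0, -0.0005, 0], "grip": 30}, {"dp": [-0.005, -0.004, 0.0624], "turn": [0, -0.0005, 0], "grip": 30}]}}

```text
t: 20.65
position: [0.5656, -0.0612, 0.2017]
eef_rot: [-0.677, -2.868, -0.626]
contact_force: [-0.6, 0.6, -1.1]
gripper_width: 0.0489
```

```bash
python3 -c "
from h import *
cap();go(*tgt(140,.012,flip=180))"
```

```text
t 20.65 p [ 0.5656 -0.0612  0.2017] y [0.453 0.813 0.365] z [-0.029  0.423 -0.906] F [-0.6  0.6 -1.1] T [-0.51 -0.04 -0.  ] q [-0.1   0.52  0.38  1.87 -0.71  1.06  1.8 ] w 0.0489
cap [-0.23 -0.07 21.4 ] F 140.1 force sp [ 0.1  0.5 -1.2]
dp [0.0011 0.0013 0.047 ] turn [ 0.0002 -0.0001 -0.0002] | mm [0.2 0.3 9.4] deg [ 0.1 -0.  -0.1] rows 0.2
```

Combine lowering to F=140 rest and light pressing.

Call:
{"method": "move_arm", "body": {"motion": [{"dp": [0, 0, 0.008], "turn": [0, 0, 0], "grip": 30}, {"dp": [0, 0, 0.018], "turn": [0, 0, 0], "grip": 30}, {"dp": [0, 0, 0.028], "turn": [0, 0, 0], "grip": 30}, {"dp": [0, 0, 0.038], "turn": [0, 0, 0], "grip": 30}, {"dp": [0, 0, 0.048], "turn": [0, 0, 0], "grip": 30}, {"dp": [0, 0, 0.058], "turn": [0, 0, 0], "grip": 30}, {"dp": [0, 0, 0.066], "turn": [0, 0, 0], "grip": 30}, {"dp": [0, 0, 0.066], "turn": [0, 0, 0], "grip": 30}]}}

```text
t: 21.32
position: [0.5657, -0.0563, 0.1906]
eef_rot: [-0.678, -2.869, -0.627]
contact_force: [-0.3, -3.6, 6.7]
gripper_width: 0.0489
```

```bash
python3 -c "
from h import *
cap()"
```

```text
t 21.32 p [ 0.5657 -0.0563  0.1906] y [0.453 0.813 0.366] z [-0.028  0.423 -0.906] F [-0.3 -3.6  6.7] T [-0.35  0.02  0.07] q [-0.11  0.53  0.37  1.88 -0.72  1.03  1.81] w 0.0489
cap [-0.47 -0.71  9.27] F 140.1 force sp [-0.4  0.5  7.6]
```

Call:
{"method": "move_arm", "body": {"motion": [{"dp": [0, 0, 0.0], "turn": [0, 0, 0.015], "grip": 30}, {"dp": [0, 0, 0.002], "turn": [0, 0, 0.033], "grip": 30}, {"dp": [0, 0, 0.0045], "turn": [0, 0, 0.051], "grip": 30}, {"dp": [0, 0, 0.007], "turn": [0, 0, 0.069], "grip": 30}, {"dp": [0, 0, 0.0095], "turn": [0, 0, 0.087], "grip": 30}, {"dp": [0, 0, 0.012], "turn": [0, 0, 0.105], "grip": 30}, {"dp": [0, 0, 0.0145], "turn": [0, 0, 0.125], "grip": 30}, {"dp": [0, 0, 0.0145], "turn": [0, 0, 0.125], "grip": 30}]}}

```text
t: 21.98
position: [0.5655, -0.055, 0.1876]
eef_rot: [-1.656, -2.286, -0.482]
contact_force: [0.2, -1.1, 1.2]
gripper_width: 0.0488
```

```bash
python3 -c "
from h import *
cap()"
```

```text
t 21.98 p [ 0.5655 -0.055   0.1876] y [0.952 0.288 0.105] z [-0.028  0.422 -0.906] F [ 0.2 -1.1  1.2] T [-0.58 -0.07 -0.08] q [-0.23  0.57  0.54  1.89 -0.81  1.08  1.1 ] w 0.0488
cap [-0.79 -0.86  6.06] F 5.3 force sp [-0.5 -0.1  1.5]
```

Call:
{"method": "move_arm", "body": {"motion": [{"dp": [0.001, 0, 0], "turn": [0, 0, 0.015], "grip": 30}, {"dp": [0.001, 0, 0], "turn": [0, 0, 0.03], "grip": 30}, {"dp": [0.001, 0, 0.001], "turn": [0, 0, 0.045], "grip": 30}, {"dp": [0.001, 0, 0.002], "turn": [0, 0, 0.06], "grip": 30}, {"dp": [0.001, 0, 0.003], "turn": [0, 0, 0.075], "grip": 30}, {"dp": [0.001, 0, 0.003], "turn": [0, 0, 0.09], "grip": 30}, {"dp": [0.001, 0, 0.003], "turn": [0, 0, 0.102], "grip": 30}, {"dp": [0.001, 0, 0.003], "turn": [0, 0, 0.102], "grip": 30}]}}

```text
t: 22.65
position: [0.565, -0.0545, 0.1867]
eef_rot: [-2.234, -1.608, -0.321]
contact_force: [-0.7, -0.4, -1.3]
gripper_width: 0.049
```

Call:
{"method": "move_arm", "body": {"motion": [{"dp": [0, 0, 0.002], "turn": [0, 0, 0], "grip": 30}, {"dp": [0, 0, 0.004], "turn": [0, 0, 0], "grip": 30}, {"dp": [0, 0, 0.006], "turn": [0, 0, 0], "grip": 30}, {"dp": [0, 0, 0.008], "turn": [0, 0, 0], "grip": 30}, {"dp": [0, 0, 0.01], "turn": [0, 0, 0], "grip": 30}, {"dp": [0, 0, 0.01], "turn": [0, 0, 0], "grip": 30}, {"dp": [0, 0, 0.01], "turn": [0, 0, 0], "grip": 30}, {"dp": [0, 0, 0.01], "turn": [0, 0, 0], "grip": 30}]}}

```text
t: 23.32
position: [0.5649, -0.0537, 0.1851]
eef_rot: [-2.233, -1.608, -0.322]
contact_force: [-2.0, -1.2, 2.0]
gripper_width: 0.0485
```

```bash
python3 -c "
from h import *
cap()"
```

```text
t 23.32 p [ 0.5649 -0.0537  0.1851] y [ 0.946 -0.281 -0.162] z [-0.03   0.422 -0.906] F [-2.  -1.2  2. ] T [-0.54  0.29  0.19] q [-0.32  0.61  0.68  1.9  -0.88  1.13  0.52] w 0.0485
cap [-1.   -0.35  3.18] F 42.0 force sp [-0.1  2.1  2.3]
```

It went down freely to 3.2 mm with 2 N, so this is the sound cap. Continue home.

Call:
{"method": "move_arm", "body": {"motion": [{"dp": [0.001, 0, 0.001], "turn": [0, 0, 0.013], "grip": 30}, {"dp": [0.001, 0, 0.003], "turn": [0, 0, 0.027], "grip": 30}, {"dp": [0.001, 0, 0.005], "turn": [0, 0, 0.041], "grip": 30}, {"dp": [0.001, 0, 0.007], "turn": [0, 0, 0.055], "grip": 30}, {"dp": [0.001, 0, 0.009], "turn": [0, 0, 0.069], "grip": 30}, {"dp": [0.001, 0, 0.011], "turn": [0, 0, 0.083], "grip": 30}, {"dp": [0.001, 0, 0.013], "turn": [0, 0, 0.097], "grip": 30}, {"dp": [0.001, 0, 0.0135], "turn": [0, 0, 0.101], "grip": 30}]}}

```text
t: 23.98
position: [0.5649, -0.0528, 0.1827]
eef_rot: [-2.589, -0.815, -0.14]
contact_force: [-3.2, -3.4, 2.9]
gripper_width: 0.0492
```

```bash
python3 -c "
from h import *
cap()"
```

```text
t 23.98 p [ 0.5649 -0.0528  0.1827] y [ 0.567 -0.74  -0.362] z [-0.03   0.421 -0.906] F [-3.2 -3.4  2.9] T [-0.8   0.14  0.19] q [-0.41  0.67  0.81  1.91 -0.96  1.19 -0.05] w 0.0492
cap [-1.54 -0.26  0.59] F 78.6 force sp [-1.7  3.5  4. ]
```

Call:
{"method": "move_arm", "body": {"motion": [{"dp": [0.003, 0, 0.001], "turn": [0, 0, 0.003], "grip": 30}, {"dp": [0.003, 0, 0.002], "turn": [0, 0, 0.006], "grip": 30}, {"dp": [0.003, 0, 0.003], "turn": [0, 0, 0.009], "grip": 30}, {"dp": [0.003, 0, 0.004], "turn": [0, 0, 0.011], "grip": 30}, {"dp": [0.003, 0, 0.005], "turn": [0, 0, 0.011], "grip": 30}, {"dp": [0.003, 0, 0.006], "turn": [0, 0, 0.011], "grip": 30}, {"dp": [0.003, 0, 0.006], "turn": [0, 0, 0.011], "grip": 30}, {"dp": [0.003, 0, 0.006], "turn": [0, 0, 0.011], "grip": 30}]}}

```text
t: 24.65
position: [0.565, -0.053, 0.1825]
eef_rot: [-2.613, -0.725, -0.12]
contact_force: [-5.0, -4.9, 8.2]
gripper_width: 0.0486
```

```bash
python3 -c "
from h import *
cap()"
```

```text
t 24.65 p [ 0.565  -0.053   0.1825] y [ 0.509 -0.774 -0.376] z [-0.029  0.421 -0.906] F [-5.  -4.9  8.2] T [-0.71  0.84  0.43] q [-0.42  0.67  0.82  1.91 -0.97  1.19 -0.11] w 0.0486
cap [-1.9  -0.34  0.56] F 82.5 force sp [-0.6  5.3  9.3]
```

Bottomed on the collar (0.56 mm read, 9 N). Release and retreat along the axis.

Call:
{"method": "move_arm", "body": {"motion": [{"dp": [0, 0, 0], "turn": [0, 0, 0], "grip": 55}, {"dp": [0, 0, 0], "turn": [0, 0, 0], "grip": 65}, {"dp": [0, 0, 0], "turn": [0, 0, 0], "grip": 80}, {"dp": [0, 0, 0], "turn": [0, 0, 0], "grip": 80}, {"dp": [0, 0, -0.1], "turn": [0, 0, 0], "grip": 80}, {"dp": [0, 0, -0.25], "turn": [0, 0, 0], "grip": 80}, {"dp": [0, 0, -0.45], "turn": [0, 0, 0], "grip": 80}, {"dp": [0, 0, -0.65], "turn": [0, 0, 0], "grip": 80}]}}

```text
t: 25.32
position: [0.5684, -0.1075, 0.301]
eef_rot: [-2.612, -0.726, -0.117]
contact_force: [1.3, -0.2, 0.0]
gripper_width: 0.0799
```

```bash
python3 - <<'E'
from h import *
st();im,c=snap('wrist','w9.png');a,ca=snap('side','s9.png');b,cb=snap('top','t9.png')
out=np.zeros((600,800,3),np.uint8)
u,v=proj(ca,SO+.02*SZ)[0].astype(int);out[:400,:400]=cv2.resize(a[v-25:v+25,u-25:u+25,::-1],(400,400),interpolation=3)
out[:300,400:]=cv2.resize(im[:,:,::-1],(400,300));out[300:,400:]=cv2.resize(b[110:290,180:420,::-1],(400,300))
print(proj(ca,[SO,SO+.041*SZ]),u,v,proj(c,[SO,SO+.041*SZ]));cv2.imwrite('pics/c9.png',out)
E
```

```text
t 25.32 p [ 0.5684 -0.1075  0.301 ] y [ 0.51  -0.773 -0.377] z [-0.032  0.422 -0.906] F [ 1.3 -0.2  0. ] T [-0.44 -0.09 -0.06] q [-0.39  0.56  0.92  1.78 -0.81  1.39 -0.21] w 0.0799
[[248.53657788 208.06951024]
 [246.93558309 191.36418367]] 247 199 [[274.91059336 197.56399629]
 [274.66407826 210.45685788]]
```

View pics/c9.png

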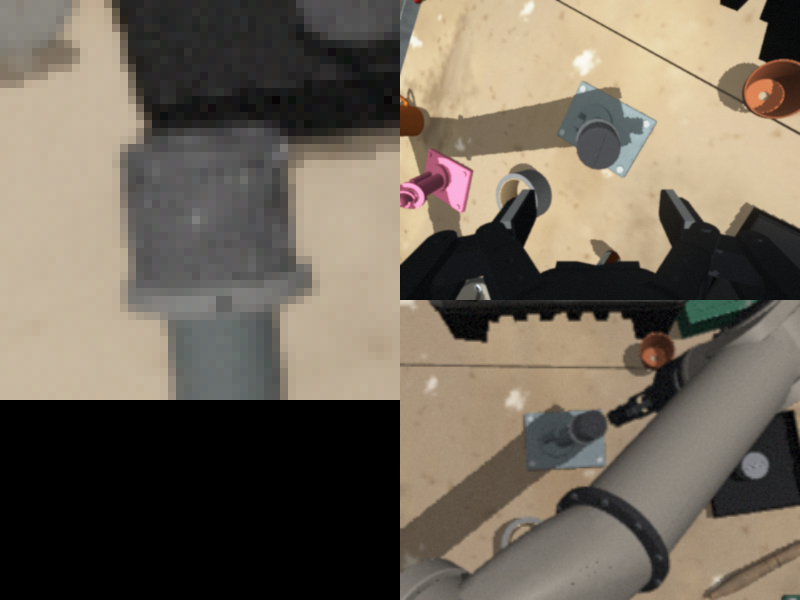

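c9 (view 12): in the side view the cap's rim sits on the collar with no visible gap and square to it. The other cap stands in the tray, and the pot is in place. A quick drift check, then hand in.

```bash
python3 - <<'E'
from h import *
for _ in range(6):a=capture('side')
o=cv2.imread('pics/s9.png')[:,:,::-1]
print('diff gauge',np.abs(a[174:224,222:272].astype(int)-o[174:224,222:272]).mean(),'elsewhere',np.abs(a[300:400,50:200].astype(int)-o[300:400,50:200]).mean())
s0=cv2.imread('pics/s0.png')[:,:,::-1]
print('bottle/pot vs start',np.abs(a[180:216,310:332].astype(int)-s0[180:216,310:332]).mean(),np.abs(a[190:220,178:208].astype(int)-s0[190:220,178:208]).mean())
st();order.close_job()
E
```

```text
diff gauge 1.7366666666666666 elsewhere 1.4142
bottle/pot vs start 8.01388888888889 6.7122222222222225
t 25.77 p [ 0.5684 -0.1066  0.299 ] y [ 0.509 -0.773 -0.378] z [-0.032  0.422 -0.906] F [-0.5 -0.3 -0.8] T [-0.42 -0.03  0.04] q [-0.39  0.56  0.92  1.78 -0.81  1.39 -0.21] w 0.08
the job is handed in; nothing more can be done
```

I tried both caps on the grey gauge, left the sound one screwed home and put the faulty one in the tray. The job was handed in at about 26 s of the 72 s allowed.

- **Faulty cap:** the cap that first stood farther from the robot (x 0.57, y 0.245) stopped dead at about 5.3 mm above the collar under a 14 N press. I unscrewed it and set it rim down in the middle of the tray. The picture shows it standing upright there.
- **Sound cap:** the other cap went freely down past that point. I screwed it home and released it. The side view shows its rim square on the collar with no visible gap.
- **Seating reading:** the arm read 0.56 mm above the collar at 9 N, rather than exactly 0. That is inside the 2.5 mm limit and about the size of the position noise.
- **At rest:** the gauge area did not change between pictures over the last 0.4 s, beyond image noise. The gripper is clear of everything.
- **Bystanders:** the pot and bottle areas differ slightly from the first picture (mean 7–8 grey levels). I took this for changed shadows and did not measure their positions. The arm never went near either of them at their height, and the force readings showed no stray contact.

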